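Stock the breakfast carrier

TASK

Stock the breakfast set for the hand-out. Tip every cereal carton out of the tight rack by its top edge, then grip it and stand it upright in a bay of the wooden carrier, narrow side to the front, one to a bay, pushed up snug against the back stop and the bay's side stop; and stack jam tins flat in the clear tube until the top of the stack just reaches the dark line, leaving any spare tin on the counter. Do not push the other things on the counter out of place.

Things in the scene. Friction and masses are not known exactly. Their poses are not given: they have to be found in the camera images.
- carton0_mid (a point): Cereal carton, plain cardboard, 100 mm deep (own x), 40 mm thick (own y), 180 mm tall (own z), 180 to 370 g; this point is its centre, half-way up. At the start it stands in one slot of the rack, its narrow spine flush with the slot's front; it may be absent. All cartons are alike.
- carton1_mid (a point): Cereal carton, plain cardboard, 100 mm deep (own x), 40 mm thick (own y), 180 mm tall (own z), 180 to 370 g; this point is its centre, half-way up. At the start it stands in one slot of the rack, its narrow spine flush with the slot's front; it may be absent. All cartons are alike.
- carton2_mid (a point): Cereal carton, plain cardboard, 100 mm deep (own x), 40 mm thick (own y), 180 mm tall (own z), 180 to 370 g; this point is its centre, half-way up. At the start it stands in one slot of the rack, its narrow spine flush with the slot's front; it may be absent. All cartons are alike.
- tin0_mid (a point): Flat round jam tin, 64 mm across, 24 mm high, about 80 g; this point is its centre, half-way up; own z is its axis. If present it already lies in the tube at the start; it may be absent.
- tin1_mid (a point): Flat round jam tin, 64 mm across, 24 mm high, about 80 g; this point is its centre, half-way up; own z is its axis. Lies flat on the counter at the start; it may be absent.
- tin2_mid (a point): Flat round jam tin, 64 mm across, 24 mm high, about 80 g; this point is its centre, half-way up; own z is its axis. Lies flat on the counter at the start; it may be absent.
- tin3_mid (a point): Flat round jam tin, 64 mm across, 24 mm high, about 80 g; this point is its centre, half-way up; own z is its axis. Lies flat on the counter at the start; it may be absent.
- rack: Fixed steel tip-out carton rack, origin at the centre of its underside on the counter, own x away from its open front, y across, z up. Floor 6 mm thick. Three slots 43 mm wide at y = -49, 0, +49 mm; cartons fill x = -50 to +50 mm. Back open above z = 46 mm (back wall ends at x = 56 mm). A rod along the floor's front edge (top at z = 13 mm) keeps a carton's foot in.
- rack_top (a point): Centre of the rack at the height of the dividers' tops (192 mm), axes as the rack's. The 6 mm dividers beside each slot cover x = -50 to +50 mm and stand 6 mm above the cartons, so a standing carton cannot be pinched; it can be pulled by its top back edge with narrow fingers put into the slot from behind.
- rack_rest (a point): Middle of the rest rod (radius 5 mm) that runs along the rack's y in front of it, at x = -108, z = 68 mm of the rack. A carton whose top is drawn to the front tips about its front foot; past about 30 degrees it falls the last bit against this rod and stays leaning there at about 40 degrees, its upper part out in front of the dividers.
- carrier: Fixed wooden carrier; origin at the centre of its underside, own x to its back wall, z up. Floor 6 mm thick, x = -67 to 58, y = -111 to 111 mm. Back stop: wall face at x = 50 mm, top at z = 151. Three bays at y = -76, 0, 76 mm; a bay's side stop is a 6 mm upright on its +y side (face 20 mm from the bay's centre, x = -25 to 50, top at z = 121 mm); its front and other side are open.
- bay0 (a point): Where the centre (half-way up) of a carton lies when it stands upright in bay 0 of the carrier, touching back stop and side stop; axes as the carrier's. Any carton may go in any bay.
- bay1 (a point): Where the centre (half-way up) of a carton lies when it stands upright in bay 1 of the carrier, touching back stop and side stop; axes as the carrier's. Any carton may go in any bay.
- bay2 (a point): Where the centre (half-way up) of a carton lies when it stands upright in bay 2 of the carrier, touching back stop and side stop; axes as the carrier's. Any carton may go in any bay.
- tube: Fixed clear upright tin tube, eight-sided, 72 mm across the inside flats, 92 mm high; origin at the centre of its underside on the counter, z up. Its floor is a 92 mm wide round foot 6 mm thick. The two sides facing own +x and -x are open slots 30 mm wide from the floor to the top, for fingers holding a tin. A dark line runs round the walls 78 mm above the counter: a stack of three tins just reaches it.
- pepper_jar: Bystander: small jar, 48 mm wide, 75 mm tall; origin under it.
- bowl: Bystander: blue bowl, 120 mm wide, 50 mm tall; origin under it.
- spatula: Bystander: kitchen spatula lying flat, 240 mm long.
- spoon: Bystander: spoon lying flat, 160 mm long.
- oil_can: Bystander: can, 60 mm wide, 120 mm tall; origin under it.
Mind the look-alikes: they are no part of the job. Leave any blue, orange or purple look-alike of the part that bears tin3_mid alone.

How it is judged:
By the outcome, as a careful person would: the job done as asked, in the order asked, and still so for the second after the job is handed in, with the robot touching nothing.
Of carton0, carton1, carton2 only 2 to 3 are there at a start; the rules pass over those that are not, and their reading is None.
Of tin0, tin1, tin2, tin3 only 3 to 4 are there at a start; the rules pass over those that are not, and their reading is None.
At some moment in a run one of tin1, tin2, tin3 may be knocked a few centimetres aside while the robot is not near it.
It also fails if it takes over 210 s, if anything falls off the work surface, if the arm or the gripper's body presses on something with over 40 N, if the wrist force passes 120 N, or if a joint passes its speed limit or range.

ROBOT

A 6-joint arm with a two-finger parallel gripper is mounted at the origin on the work surface. World frame = base frame: x ahead of the robot, y to its left, z up, the work surface at z = 0. Lengths are in m, angles in rad, forces in N, time in s.
With the tool pointing down it reaches from about 0.35 to 0.95 m from the base axis. Payload 17.4 kg.
Tool frame: the origin (TCP) lies at the centre of the arm's flange, where the gripper is bolted on; the fingertips stand 186 mm ahead of it and the grasp point (between the pads) lies 167 mm ahead of it; z points along the fingers, y is the line along which they close (so a half turn about z gives the same grasp; the last joint's range is limited). The gripper opens to 93 mm and grips with 3 to 60 N. Pads are 15 mm wide; open, the fingers measure 128 mm over their backs; the gripper's body (75 mm by 188 mm) begins 65 mm behind the grasp point.
Start: joints at [-1.301, 0.116, 1.442, -0, 1.584, -0.038], TCP at [0.204, -0.643, 0.405] pointing down, gripper open.
Joint ranges: [-2.83, 2.83], [-0.83, 2.19], [0.07, 2.5], [-1.14, 4.28], [0.01, 3], [-2.97, 2.97]. Speed limits (rad/s): [1.89, 1.89, 2.22, 3.14, 3.14, 3.14].

INTERFACE

Orientations are given as a unit quaternion [x, y, z, w].
In Python, from plant import sensors, eyes, order gives the robot as it stands.
- The arm moves only by the tool step_arm, never from a script. Its argument "rows" is a list of rows, each a list of 6 numbers: the shift along the tool's x, y, z in mm, then the turn, a rotation vector about the tool's x, y, z in rad. In form: [[dx, dy, dz, rx, ry, rz], ...]. A call has exactly 10 rows; each row shifts and turns the commanded pose from where the row before left it, along the tool's axes as they then stand; what a row does not reach is not made up. A row lasts 1/10 s, in which the tool goes at most 50 mm and 8.59 degrees, less where a joint would pass 70% of its speed; a pose out of reach is approached as far as the arm can. A call with a gripper value outside its range is refused whole. "fingers" is the closure, from 0 (fully open) to 1 (shut), set as the call begins (left out, the last holds). The fingers move at their own pace and stop on an object; the grip force is fixed at half the most. Time passes only in rows, so rows that do not move let the fingers close, or fill a call up. It gives the time, the measured TCP pose, the force, the opening and the grip force at its end, in the units of the state.
- sensors.get_state(): the state, without advancing time (a new reading comes with each control period).
- eyes.capture(name): name is "scene" or "top"; returns (picture, depth): 400x640x3 uint8, red, green, blue; 400x640 float32, m along the optical axis (not along the pixel's ray), 0 where there is no reading.
- eyes.calibration(name): a dict with "fx", "fy", "cx", "cy" (pixels), "distortion" ([k1, k2, p1, p2, k3] as OpenCV has them; the pictures are not rectified), "R" (3x3) and "t" (3): a world point X has camera coordinates R X + t. Camera axes: x right, y down, z forward; pixel columns grow to the right and rows downward; lengths in m; the calibration is good to about 2 mm. A picture is of the moment at which its call begins. calibration takes no time and is no camera call.
- order.job_done(): hands the job in; it is judged then, once.
The state is a dict: "clock": time; "q": joint angles; "dq": joint speeds; "joint_torque": joint torques, N m; "tool_pos": TCP position; "eef_rot": TCP orientation; "contact_force": force on the tool from outside, world axes, zero at the start; "wrist_torque": the same for the moment, N m; "gripper_width": finger opening in m; "grasp_force": force on a finger pad.
Only numpy, scipy, OpenCV 4.12 (cv2) and the standard library are available. Lean on these libraries where they do the work, as an engineer would, in place of code of your own. Each camera call takes 0.05 s, during which the arm holds its last target. There are 200 camera calls.

## Working session

There is one attempt and no reset: what is moved stays moved. The work goes in short steps, Python scripts to look and compute and a tool call to move; the robot and the scene stay as the last step left them, time stands still between calls to the robot, and variables do not carry over. Pictures are saved under pics/ and viewed, at most 14 in all, crops included, and the job is handed in when it is done.

Besides the shell and the picture viewer there is one more tool, called after "Request:" in YAML: its name, and indented under it one key for each argument. step_arm: Moves the arm, as the interface text tells. Its arguments: {"type":"object","properties":{"rows":{"type":"array"},"fingers":{"type":"number"}},"required":["rows"]}

```bash
ls; mkdir -p pics; cat > h.py <<'E'
import numpy as np, cv2
from plant import sensors, eyes, order
from scipy.spatial.transform import Rotation as Ro
def snap(n,f):
    im,d=eyes.capture(n); cv2.imwrite(f'pics/{f}.png',im[:,:,::-1]); np.save(f'pics/{f}.npy',d); return im,d
def cal(n):
    c=eyes.calibration(n); K=np.array([[c['fx'],0,c['cx']],[0,c['fy'],c['cy']],[0,0,1.]])
    return K,np.array(c['distortion']),np.array(c['R']),np.array(c['t'])
def ray(n,uv):
    K,D,R,t=cal(n); p=cv2.undistortPoints(np.array(uv,float).reshape(-1,1,2),K,D).reshape(-1,2)
    return -R.T@t, np.c_[p,np.ones(len(p))]@R
def onz(n,uv,z):
    o,d=ray(n,uv); return o+d*((z-o[2])/d[:,2])[:,None]
def cloud(n,d):
    v,u=np.mgrid[0:400,0:640]; o,r=ray(n,np.c_[u.ravel(),v.ravel()])
    return (o+r*d.reshape(-1,1)).reshape(400,640,3)
def pix(n,X):
    K,D,R,t=cal(n); return cv2.projectPoints(np.array(X,float).reshape(-1,1,3),cv2.Rodrigues(R)[0],t,K,D)[0].reshape(-1,2)
E
python3 - <<'E'
from h import *
for n in('scene','top'):
    snap(n,n+'0'); K,D,R,t=cal(n); print(n,K[0,0],-R.T@t,R[2])
s=sensors.get_state();print(s['clock'],s['tool_pos'],s['eef_rot'])
E
```

```text
pics
scene 387.2272373830446 [1.07851396 0.57726922 1.07100745] [-0.47102874 -0.42674728 -0.77202247]
top 447.0549476974342 [0.40197146 0.0191966  1.43373947] [ 0.09230192  0.02005878 -0.99552901]
0.1 [ 0.2044617  -0.64329444  0.40411445] [ 9.88183421e-01  1.53275188e-01 -7.70066753e-05 -4.86603116e-04]
```

View pics/scene0.png

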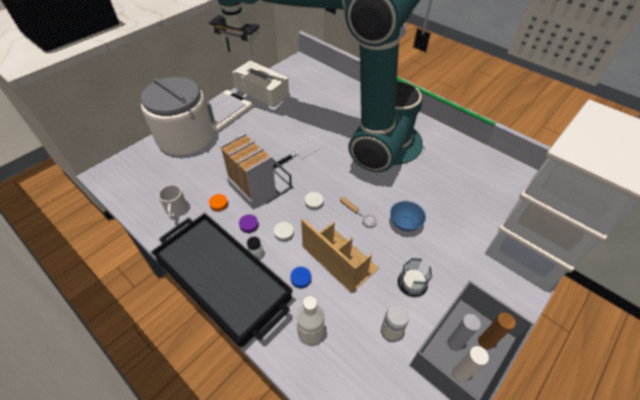

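View pics/top0.png

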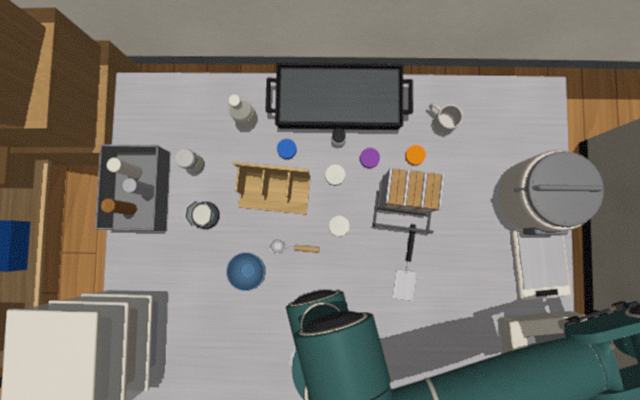

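The scene view shows the rack at (250,170), the carrier at (338,253), the tube at (415,277), white tins at (314,200) and (284,231), and blue, orange and purple look-alikes. In the top view, white tins are at (335,175) and (340,226), the tube with one tin is at (203,215), the rack with cartons is at (413,190) and the carrier is at (273,188).

```bash
python3 - <<'E'
from h import *
a=cv2.imread('pics/top0.png')[135:260,170:460]; cv2.imwrite('pics/c1.png',cv2.resize(a,None,fx=2.75,fy=2.75,interpolation=cv2.INTER_CUBIC))
b=cv2.imread('pics/scene0.png')[120:310,200:440]; cv2.imwrite('pics/c2.png',cv2.resize(b,None,fx=3.1,fy=3.1,interpolation=cv2.INTER_CUBIC))
d=np.load('pics/top0.npy'); P=cloud('top',d)
im=cv2.imread('pics/top0.png'); 
for n,(u,v) in dict(t1=(335,175),t2=(340,226),tube=(203,215),cart=(413,180),rack=(436,190),blue=(287,149)).items():
    print(n,P[v,u])
# white tins by mask
hsv=cv2.cvtColor(im,cv2.COLOR_BGR2HSV)
for n,(u,v) in dict(t1=(335,175),t2=(340,226),tube=(203,215)).items():
    w=hsv[v-18:v+19,u-18:u+19]; print(n,w[18,18],w[4,4])
    Z=P[v-18:v+19,u-18:u+19]; m=(Z[...,2]>.014)&(Z[...,2]<.05); vv,uu=np.nonzero(m)
    print(m.sum(),Z[m].mean(0),np.median(Z[m][:,2]))
E
```

```text
t1 [0.60564659 0.00888566 0.0266906 ]
t2 [ 0.4443335  -0.00915877  0.02312598]
tube [0.47165999 0.4240882  0.03175177]
cart [ 0.57169229 -0.20918177  0.18495599]
rack [ 0.54453092 -0.27377937  0.18367949]
blue [0.68858997 0.16415208 0.02125871]
t1 [ 24  17 211] [160   4 177]
319 [0.60968398 0.00953862 0.02410027] 0.024089539121638914
t2 [ 24  18 213] [158   6 173]
324 [ 0.44654072 -0.00476728  0.02400925] 0.024099674693486395
tube [ 28  16 203] [  0   3 176]
421 [0.47465731 0.42967237 0.03075203] 0.030279286474208966
```

View pics/c1.png

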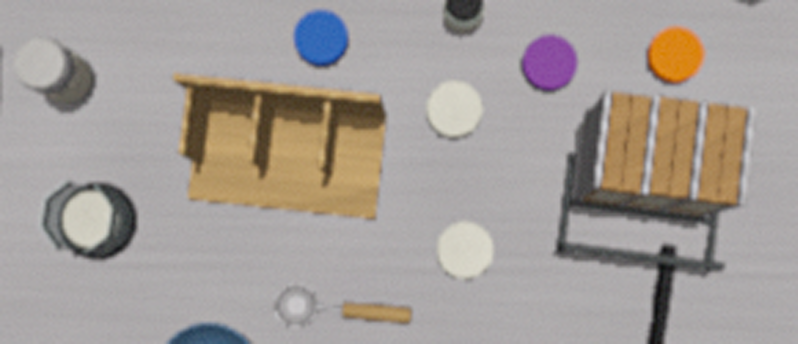

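View pics/c2.png

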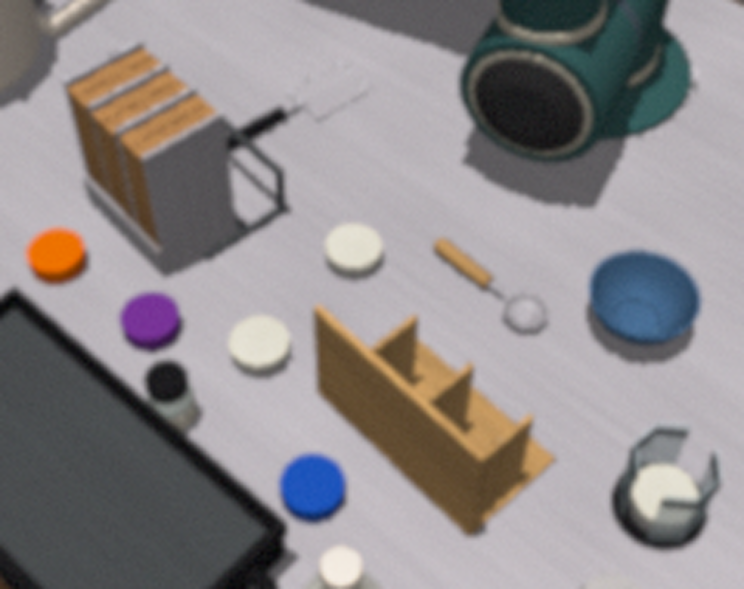

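Three cartons fill the rack, with its front and rest rod towards the robot. The carrier's back wall is on the far side. The tube already holds one cream tin. The tins that fit the description are the two cream ones, at top-view (335,175) and (340,226). The blue (287,149), purple (370,158) and orange (415,155) ones are look-alikes, as the crops confirm. No tin is spare.

```bash
python3 - <<'E'
from h import *
P=cloud('top',np.load('pics/top0.npy')); S=cloud('scene',np.load('pics/scene0.npy'))
def rect(Q,lab):
    r=cv2.minAreaRect(Q[:,:2].astype(np.float32)*1000); print(lab,len(Q),np.round(r[0],1),np.round(r[1],1),round(r[2],2),'z',np.round(np.percentile(Q[:,2],[5,50,95]),4))
def box(P,x0,x1,y0,y1,z0,z1):
    m=(P[...,0]>x0)&(P[...,0]<x1)&(P[...,1]>y0)&(P[...,1]<y1)&(P[...,2]>z0)&(P[...,2]<z1); return P[m]
for n,C in(('top',P),('sc',S)):
    rect(box(C,.4,.7,-.36,-.1,.182,.2),n+' racktop')
    rect(box(C,.4,.8,.05,.35,.14,.16),n+' wall')
    rect(box(C,.4,.8,.05,.35,.0035,.012),n+' cfloor')
    rect(box(C,.4,.8,.05,.35,.11,.13),n+' posts')
    rect(box(C,.35,.5,-.36,-.1,.06,.08),n+' rest')
    rect(box(C,.40,.56,.33,.52,.004,.012),n+' foot')
    q=box(C,.40,.56,.33,.52,.035,.1);
    if len(q): rect(q,n+' tubewall')
    # clean
    Q=box(C,.40,.56,.33,.52,.026,.034); print('tube tin',Q.mean(0))
    # wall top line fit
    for lab,a in (('wall',box(C,.4,.8,.05,.35,.142,.16)),('rest',box(C,.35,.47,-.36,-.1,.06,.08))):
        if len(a)>20: print(lab,np.polyfit(a[:,1],a[:,0],1),a[:,1].min(),a[:,1].max())
# image crop scene tube
b=cv2.imread('pics/scene0.png')[250:305,385:445]; b=cv2.resize(b,None,fx=8,fy=8,interpolation=cv2.INTER_CUBIC)
a=cv2.imread('pics/top0.png')[190:240,175:235]; a=cv2.resize(a,(480,440),interpolation=cv2.INTER_CUBIC)
a=cv2.resize(a,(400,b.shape[0])); b=cv2.resize(b,(400,b.shape[0])); cv2.imwrite('pics/c3.png',np.hstack([a,b]))
print(pix('top',[[.474,.4297,.092]]),pix('scene',[[.474,.4297,.092]]))
E
```

```text
top racktop 1802 [ 549.4 -214.5] [155.2 101.4] 83.38 z [0.1827 0.1863 0.1927]
top wall 340 [662.2 247.3] [308.9 147.5] 44.2 z [0.1416 0.1494 0.1559]
top cfloor 2333 [599.4 200.3] [398.6 299.2] 0.0 z [0.0037 0.0058 0.0103]
top posts 351 [668.6 209.1] [287.8 221.5] 6.68 z [0.112  0.1203 0.1291]
top rest 206 [ 468.3 -203.6] [179.5  65.4] 83.74 z [0.0655 0.071  0.0762]
top foot 248 [480.5 424.7] [188.7 158.9] 89.93 z [0.0041 0.0057 0.0105]
top tubewall 345 [473.7 426. ] [80.8 76.9] 81.61 z [0.0363 0.0695 0.0935]
tube tin [0.47535356 0.43118786 0.03002845]
wall [0.73134938 0.49330782] 0.08855254736135806 0.3251003596383558
rest [0.11367582 0.4639161 ] -0.2898095777921808 -0.1114065478139424
sc racktop 1071 [ 547.9 -213.3] [156.1 102.1] 84.62 z [0.1843 0.188  0.1945]
sc wall 393 [660.7 247.4] [305.9 148.8] 43.74 z [0.1413 0.1502 0.1543]
sc cfloor 1225 [600.3 200.1] [399.3 299. ] 0.15 z [0.0036 0.0052 0.0101]
sc posts 446 [644.5 263.8] [325.1 201.6] 42.68 z [0.1113 0.1207 0.1285]
sc rest 72 [ 444.8 -166.1] [112.5  12.7] 82.21 z [0.0663 0.0724 0.077 ]
sc foot 309 [478.9 425.4] [155.8 187.7] 0.64 z [0.0041 0.0057 0.0102]
sc tubewall 444 [473.1 424.9] [79.3 76.5] 83.78 z [0.0377 0.0702 0.0939]
tube tin [0.47179271 0.42017592 0.03101902]
wall [0.63157898 0.50195388] 0.08806669604173595 0.32614466965175154
rest [0.12494939 0.46498421] -0.22137991990954475 -0.11031659323764798
[[195.54442007 213.11662695]] [[419.29430299 269.43765589]]
```

View pics/c3.png

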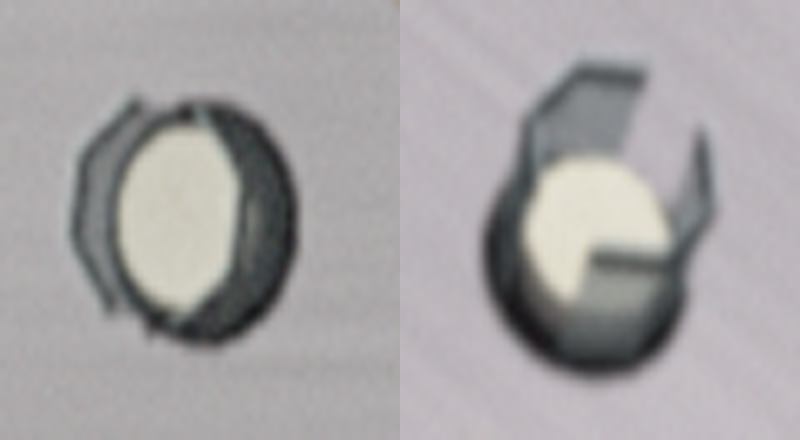

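The tube crop shows the open slots at the top and bottom of the top view, so they face about ±x in the world. The +y wall corners are near (138,100), (80,160), (75,235) and (110,312) in the crop.

```bash
python3 - <<'E'
from h import *
P=cloud('top',np.load('pics/top0.npy')); S=cloud('scene',np.load('pics/scene0.npy'))
def box(P,x0,x1,y0,y1,z0,z1):
    m=(P[...,0]>x0)&(P[...,0]<x1)&(P[...,1]>y0)&(P[...,1]<y1)&(P[...,2]>z0)&(P[...,2]<z1); return P[m]
c=np.array([[138,100],[80,160],[75,235],[110,312]])/[6.667,8.8]+[175,190]
print('tube corners',np.round(onz('top',c,.092),4))
c=np.array([[580,68],[645,72],[703,130],[712,205]])/1.0-[400,0]; c=c/[6.667,8]+[385,250]
print('scene',np.round(onz('scene',c,.092),4))
for n,C in(('top',P),('sc',S)):
    a=box(C,.5,.66,.05,.34,.146,.16); k=np.polyfit(a[:,1],a[:,0],1); print(n,'wall',k,np.degrees(np.arctan(k[0])),a[:,1].min(),a[:,1].max(),a.mean(0))
    r=cv2.minAreaRect(a[:,:2].astype(np.float32)*1000);print(r)
    f=box(C,.43,.66,.06,.32,.004,.012); h,x=np.histogram(f[:,0],20);
    f=f[(f[:,0]>.48)]; r=cv2.minAreaRect(f[:,:2].astype(np.float32)*1000);print('floor',r,len(f))
    w=box(C,.40,.56,.33,.52,.085,.1); print('tube top',len(w),w[:,:2].min(0),w[:,:2].max(0))
    g=box(C,.48,.68,-.32,-.12,.16,.2); print(cv2.minAreaRect(g[:,:2].astype(np.float32)*1000))
    # dividers brightness lines
im=cv2.imread('pics/top0.png'); hsv=cv2.cvtColor(im,cv2.COLOR_BGR2HSV)
m=(hsv[...,1]>90)&(hsv[...,0]<25)&(P[...,2]>.17)&(P[...,2]<.2); m[:,:380]=0;m[:,450:]=0
n,l,st,ce=cv2.connectedComponentsWithStats(cv2.erode(m.astype(np.uint8),np.ones((2,2))))
for i in range(1,n):
    if st[i,4]>100:
        vv,uu=np.nonzero(l==i); X=onz('top',np.c_[uu,vv],.186); print(st[i,4],cv2.minAreaRect((X[:,:2]*1000).astype(np.float32)))
E
```

```text
tube corners [[0.5097 0.4308 0.092 ]
 [0.4886 0.4565 0.092 ]
 [0.4627 0.4577 0.092 ]
 [0.4365 0.4405 0.092 ]]
scene [[0.4578 0.3945 0.092 ]
 [0.4401 0.4163 0.092 ]
 [0.4437 0.4476 0.092 ]
 [0.467  0.4663 0.092 ]]
top wall [0.09002473 0.59339527] 5.144170046922084 0.08855254736135806 0.30790516591019546 [0.61128083 0.19867391 0.15055197]
((611.2239379882812, 198.42201232910156), (220.00331115722656, 8.857442855834961), 84.70628356933594)
floor ((569.8883056640625, 190.05322265625), (257.9490051269531, 178.4108428955078), 89.44062042236328) 1531
tube top 95 [0.43524464 0.38492765] [0.51128438 0.46516872]
((549.2271728515625, -214.34677124023438), (155.2645721435547, 101.58133697509766), 83.637939453125)
sc wall [0.08867869 0.59306223] 5.067658397465655 0.08806669604173595 0.3100346302747652 [0.6111869  0.20438594 0.15102184]
((610.3350219726562, 199.2564697265625), (223.05694580078125, 10.065567016601562), 84.92755126953125)
floor ((569.1301879882812, 191.03518676757812), (258.9250183105469, 178.32835388183594), 89.4400634765625) 614
tube top 118 [0.43380745 0.38436585] [0.51166106 0.4641488 ]
((548.1610107421875, -212.5386505126953), (157.68319702148438, 102.11315155029297), 84.86166381835938)
423 ((550.2977905273438, -166.7272491455078), (35.31446838378906, 95.36896514892578), 83.4740982055664)
412 ((546.4275512695312, -215.6442413330078), (34.86309814453125, 94.9537353515625), 83.6319808959961)
415 ((540.7210083007812, -264.1252746582031), (34.52239990234375, 94.91763305664062), 83.28357696533203)
```

```bash
cat >> h.py <<'E'
from scipy.linalg import logm, expm
RACK=(np.array([.5475,-.2145,0]),np.radians(-6.2)); CAR=(np.array([.5572,.2036,0]),np.radians(-5.15)); TUBE=(np.array([.4735,.4247,0]),np.radians(-7.5))
W=(np.zeros(3),0.)
def goal(fr,p,tilt=0,g=0,ref=.167):
    """p mm in frame of the point ref ahead of the TCP"""
    o,y=fr; Rw=Ro.from_euler('z',y); R=Rw*Ro.from_euler('y',-np.radians(tilt))*Ro.from_euler('z',np.radians(g))*Ro.from_euler('x',np.pi)
    T=np.eye(4); T[:3,:3]=R.as_matrix(); T[:3,3]=o+Rw.apply(np.array(p)/1000)-T[:3,2]*ref; return T
def cur():
    s=sensors.get_state(); T=np.eye(4); T[:3,:3]=Ro.from_quat(s['eef_rot']).as_matrix(); T[:3,3]=s['tool_pos']; return T
def plan(goals,T=None,v=40):
    T=cur() if T is None else T
    for G,*nn in goals:
        D=np.linalg.inv(T)@G; a=Ro.from_matrix(D[:3,:3]).magnitude(); d=np.linalg.norm(D[:3,3])*1000
        N=nn[0] if nn else max(1,int(np.ceil(max(d/v,a/.13))))
        L=logm(D).real/N; E=expm(L); print('N',N,'row',np.round(np.r_[E[:3,3]*1000,Ro.from_matrix(E[:3,:3]).as_rotvec()],3).tolist()); T=G
def st(fr=W,ref=.167):
    s=sensors.get_state(); T=cur(); p=T[:3,3]+T[:3,2]*ref; o,y=fr
    print(round(s['clock'],1),'pt',np.round(Ro.from_euler('z',-y).apply(p-o)*1000,1),'F',np.round(s['contact_force'],1),'w',round(s['gripper_width'],4),'gf',round(s['grasp_force'],1),'q',np.round(s['q'],2))
E
python3 - <<'E'
from h import *
st()
# feasibility-ish: go behind slot y=+49, tip closed, g=90
plan([(goal(RACK,[85,49,260],0,90,.186),),(goal(RACK,[85,49,165],0,90,.186),),(goal(RACK,[68,49,165],0,90,.186),5),(goal(RACK,[-28,49,165],0,90,.186),10)])
E
```

```text
0.1 pt [ 204.4 -643.1  237.1] F [ 0.3 -0.2 -0.2] w 0.0933 gf 0.0 q [-1.3   0.12  1.44 -0.    1.58 -0.04]
N 16 row [42.14, 1.024, -2.614, -0.0, -0.0, -0.072]
N 3 row [-0.0, 0.0, 31.667, 0.0, -0.0, 0.0]
N 5 row [-0.0, -3.4, 0.0, 0.0, -0.0, 0.0]
N 10 row [-0.0, -9.6, 0.0, 0.0, -0.0, 0.0]
```

```bash
python3 - <<'E'
from h import *
P=cloud('top',np.load('pics/top0.npy'));print('pot',P[190,530],P[190,500],P[160,550])
T=cur(); U=T.copy(); U[2,3]+=.12
plan([(U,3),(goal(RACK,[85,49,300],0,90,.186),17),(goal(RACK,[85,49,165],0,90,.186),)],v=45)
E
```

```text
pot [ 0.54427627 -0.52159872  0.21946716] [ 0.56332535 -0.50565371  0.04492905] [ 0.62674109 -0.57575714  0.22595052]
N 3 row [-0.0, -0.039, -40.0, 0.0, 0.0, 0.0]
N 17 row [39.659, 1.05, 2.245, -0.0, -0.0, -0.068]
N 3 row [-0.0, -0.0, 45.0, 0.0, -0.0, 0.0]
```

Request:
step_arm:
  rows:
    - [0,0,-40,0,0,0]
    - [0,0,-40,0,0,0]
    - [0,0,-40,0,0,0]
    - [39.66,1.05,2.25,0,0,-0.068]
    - [39.66,1.05,2.25,0,0,-0.068]
    - [39.66,1.05,2.25,0,0,-0.068]
    - [39.66,1.05,2.25,0,0,-0.068]
    - [39.66,1.05,2.25,0,0,-0.068]
    - [39.66,1.05,2.25,0,0,-0.068]
    - [39.66,1.05,2.25,0,0,-0.068]
  fingers: 1

```text
clock: 1.1
tool_pos: [0.4492, -0.514, 0.5083]
eef_rot: [0.924, 0.383, -0.0, -0.0]
contact_force: [0.4, -1.2, -0.2]
gripper_width: 0.0178
grasp_force: 0.0
```

Request:
step_arm:
  rows:
    - [39.66,1.05,2.25,0,0,-0.068]
    - [39.66,1.05,2.25,0,0,-0.068]
    - [39.66,1.05,2.25,0,0,-0.068]
    - [39.66,1.05,2.25,0,0,-0.068]
    - [39.66,1.05,2.25,0,0,-0.068]
    - [39.66,1.05,2.25,0,0,-0.068]
    - [39.66,1.05,2.25,0,0,-0.068]
    - [39.66,1.05,2.25,0,0,-0.068]
    - [39.66,1.05,2.25,0,0,-0.068]
    - [39.66,1.05,2.25,0,0,-0.068]

```text
clock: 2.1
tool_pos: [0.6375, -0.1732, 0.4858]
eef_rot: [0.743, 0.669, -0.0, -0.0]
contact_force: [1.2, 0.6, 0.2]
gripper_width: 0.0008
grasp_force: 0.0
```

```bash
python3 - <<'E'
from h import *
st(RACK,.186)
plan([(goal(RACK,[85,49,300],0,90,.186),),(goal(RACK,[85,49,165],0,90,.186),4)])
E
```

```text
2.1 pt [ 84.8  50.8 299.8] F [1.2 0.6 0.2] w 0.0008 gf 0.0 q [-0.3   0.08  1.36  0.    1.71 -0.2 ]
N 1 row [-1.768, 0.024, -0.175, -0.001, -0.0, 0.004]
N 4 row [-0.0, -0.0, 33.75, 0.0, -0.0, 0.0]
```

Request:
step_arm:
  rows:
    - [-1.8,0,33.8,0,0,0.004]
    - [0,0,33.8,0,0,0]
    - [0,0,33.8,0,0,0]
    - [0,0,33.6,0,0,0]
    - [0,-5,0,0,0,0]
    - [0,-5,0,0,0,0]
    - [0,-5,0,0,0,0]
    - [0,-5,0,0,0,0]
    - [0,-5,0,0,0,0]
    - [0,-5,0,0,0,0]

```text
clock: 3.1
tool_pos: [0.6066, -0.1732, 0.3525]
eef_rot: [0.745, 0.667, 0.0, 0.001]
contact_force: [1.9, 0.3, 0.9]
gripper_width: 0.0003
grasp_force: 0.8
```

Request:
step_arm:
  rows:
    - [0,-5,0,0,0,0]
    - [0,-5,0,0,0,0]
    - [0,-5,0,0,0,0]
    - [0,-5,0,0,0,0]
    - [0,-6,0,0,0,0]
    - [0,-6,0,0,0,0]
    - [0,-6,0,0,0,0]
    - [0,-6,0,0,0,0]
    - [0,-6,0,0,0,0]
    - [0,-6,0,0,0,0]

```text
clock: 4.1
tool_pos: [0.5508, -0.167, 0.3514]
eef_rot: [0.745, 0.667, -0.0, -0.0]
contact_force: [0.1, 0.1, 1.1]
gripper_width: 0.0005
grasp_force: 0.3
```

```bash
python3 - <<'E'
from h import *
st(RACK,.186); im,d=snap('scene','s1'); snap('top','t1')
cv2.imwrite('pics/s1c.png',cv2.resize(cv2.imread('pics/s1.png')[90:230,190:350],None,fx=4,fy=4))
E
```

```text
4.1 pt [ -1.9  47.6 165.4] F [0.1 0.1 1.1] w 0.0005 gf 0.3 q [-0.34 -0.08  1.73  0.    1.5  -0.23]
```

View pics/s1c.png

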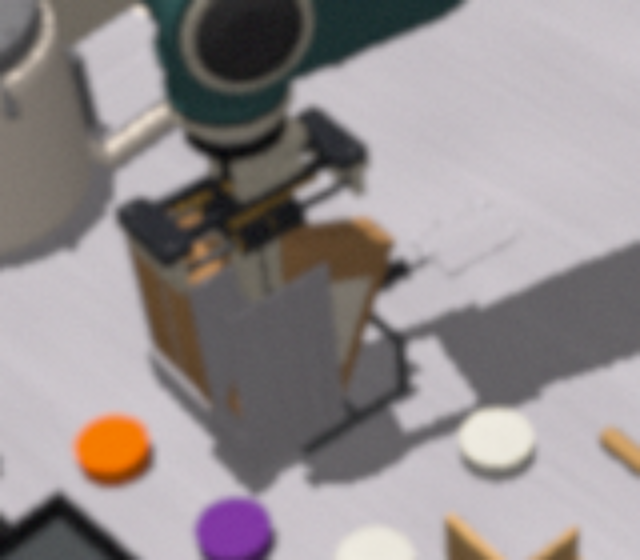

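The carton is tipping: its top sits forward of the dividers at crop (380,230), and the finger is centred in the slot. I'll finish the push and lift away.

Request:
step_arm:
  rows:
    - [0,-6,0,0,0,0]
    - [0,-6,0,0,0,0]
    - [0,-6,0,0,0,0]
    - [0,-6,0,0,0,0]
    - [0,-5,0,0,0,0]
    - [0,0,0,0,0,0]
    - [0,0,-35,0,0,0]
    - [0,0,-35,0,0,0]
    - [0,0,-35,0,0,0]
    - [0,0,-35,0,0,0]

```text
clock: 5.2
tool_pos: [0.5224, -0.1637, 0.493]
eef_rot: [0.745, 0.667, 0.0, 0.0]
contact_force: [0.3, -0.2, -0.8]
gripper_width: 0.0004
grasp_force: 0.0
```

```bash
cat >> h.py <<'E'
def lean(d,y,tilt=40,th=40,back=0,fr=RACK):
    "grasp pose on carton leaning th deg, d below its top, tool tilted tilt, backed off along tool"
    a=np.radians(th); s,c=np.sin(a),np.cos(a)
    x=-50+50*c-(180-d)*s; z=6+50*s+(180-d)*c
    b=np.radians(tilt); return goal(fr,[x-back*np.sin(b),y,z+back*np.cos(b)],tilt,0)
E
python3 - <<'E'
from h import *
st(RACK,.186)
im,d=snap('top','t2'); S,e=snap('scene','s2')
for n,D in(('top',d),('scene',e)):
    P=cloud(n,D); Rw=Ro.from_euler('z',-RACK[1]); Q=Rw.apply((P.reshape(-1,3)-RACK[0]))*1000
    m=(Q[:,0]>-200)&(Q[:,0]<-52)&(Q[:,1]>0)&(Q[:,1]<85)&(Q[:,2]>100)&(Q[:,2]<225); A=Q[m]
    if len(A)>30:
        t=A[(A[:,2]>A[:,2].max()-150)]; k=np.polyfit(A[:,0],A[:,2],1); print(n,len(A),A.min(0),A.max(0),k,A.mean(0))
plan([(lean(40,49,40,40,110),),(lean(40,49),)])
E
```

```text
5.2 pt [-30.4  47.8 307. ] F [ 0.3 -0.2 -0.8] w 0.0004 gf 0.0 q [-0.35 -0.17  1.58  0.    1.73 -0.24]
top 115 [-121.21547159   29.90356198  162.96040606] [-52.10700823  69.35187048 207.73197819] [-8.62972851e-02  1.79509832e+02] [-94.08965163  53.2044262  187.62951342]
scene 635 [-164.8484933    29.11330584  100.69442489] [-52.17805935  74.55598304 208.98323638] [  0.19640324 177.93160671] [-97.32588848  62.71861189 158.81648653]
N 13 row [-16.407, -17.987, 4.201, -0.041, 0.042, 0.115]
N 3 row [-0.0, 0.0, 36.667, 0.0, 0.0, 0.0]
```

Request:
step_arm:
  rows:
    - [-16.4,-18,4.2,-0.041,0.042,0.115]
    - [-16.4,-18,4.2,-0.041,0.042,0.115]
    - [-16.4,-18,4.2,-0.041,0.042,0.115]
    - [-16.4,-18,4.2,-0.041,0.042,0.115]
    - [-16.4,-18,4.2,-0.041,0.042,0.115]
    - [-16.4,-18,4.2,-0.041,0.042,0.115]
    - [-16.4,-18,4.2,-0.041,0.042,0.115]
    - [-16.4,-18,4.2,-0.041,0.042,0.115]
    - [-16.4,-18,4.2,-0.041,0.042,0.115]
    - [-16.4,-18,4.2,-0.041,0.042,0.115]
  fingers: 0.38

```text
clock: 6.3
tool_pos: [0.3125, -0.1816, 0.3948]
eef_rot: [0.953, 0.13, 0.274, 0.012]
contact_force: [-0.4, 0.5, 0.9]
gripper_width: 0.0577
grasp_force: 0.0
```

Request:
step_arm:
  rows:
    - [-16.4,-18,4.2,-0.041,0.042,0.115]
    - [-16.4,-18,4.2,-0.041,0.042,0.115]
    - [-16.4,-18,4.2,-0.041,0.042,0.115]
    - [0,0,0,0,0,0]
    - [0,0,0,0,0,0]
    - [0,0,0,0,0,0]
    - [0,0,0,0,0,0]
    - [0,0,0,0,0,0]
    - [0,0,0,0,0,0]
    - [0,0,0,0,0,0]

```text
clock: 7.3
tool_pos: [0.3119, -0.1631, 0.358]
eef_rot: [0.944, -0.046, 0.327, 0.006]
contact_force: [-0.2, -0.0, 0.4]
gripper_width: 0.0579
grasp_force: 0.0
```

```bash
python3 - <<'E'
from h import *
st(RACK)
G=lean(40,50,40,40,110);print(G[:3,3],cur()[:3,3])
plan([(G,),(lean(40,50),)])
E
```

```text
7.3 pt [-136.6   29.8  226.7] F [-0.2 -0.   0.4] w 0.0579 gf 0.0 q [-0.67 -0.83  2.27  0.39  1.16  0.94]
[ 0.27479597 -0.13458069  0.35757991] [ 0.31192813 -0.16314844  0.35795374]
N 2 row [-15.719, -12.459, -12.103, -0.013, 0.016, 0.001]
N 3 row [0.0, 0.0, 36.667, 0.0, 0.0, 0.0]
```

```bash
cat >> h.py <<'E'
def up(G,dz,dx=0):
    H=G.copy(); H[2,3]+=dz/1000; H[0,3]+=dx/1000; return H
E
python3 - <<'E'
from h import *
G=lean(40,50,25)
plan([(up(G,110),),(G,4)])
E
```

```text
N 3 row [27.812, -8.082, -0.882, -0.008, -0.077, 0.002]
N 4 row [-11.622, -0.0, 24.923, -0.0, 0.0, 0.0]
```

Request:
step_arm:
  rows:
    - [27.8,-8.1,-0.9,-0.008,-0.077,0.002]
    - [27.8,-8.1,-0.9,-0.008,-0.077,0.002]
    - [27.8,-8.1,-0.9,-0.008,-0.077,0.002]
    - [0,0,0,0,0,0]
    - [0,0,0,0,0,0]
    - [0,0,0,0,0,0]
    - [0,0,0,0,0,0]
    - [0,0,0,0,0,0]
    - [0,0,0,0,0,0]
    - [0,0,0,0,0,0]

```text
clock: 8.3
tool_pos: [0.3814, -0.1462, 0.4067]
eef_rot: [0.975, -0.053, 0.216, 0.011]
contact_force: [0.8, -0.9, 0.1]
gripper_width: 0.0579
grasp_force: 0.0
```

```bash
python3 - <<'E'
from h import *
st(RACK)
G=lean(40,50,25)
plan([(up(G,110),1),(G,8)])
E
```

```text
8.3 pt [-102.1   50.1  255.2] F [ 0.8 -0.9  0.1] w 0.0579 gf 0.0 q [-0.47 -0.61  2.06  0.16  1.29  1.2 ]
N 1 row [0.249, -0.029, 0.045, -0.001, 0.001, -0.001]
N 8 row [-5.811, -0.0, 12.462, -0.0, 0.0, 0.0]
```

Request:
step_arm:
  rows:
    - [-5.8,0,12.5,0,0,0]
    - [-5.8,0,12.5,0,0,0]
    - [-5.8,0,12.5,0,0,0]
    - [-5.8,0,12.5,0,0,0]
    - [-5.8,0,12.5,0,0,0]
    - [-5.8,0,12.5,0,0,0]
    - [-5.8,0,12.5,0,0,0]
    - [-5.8,0,12.5,0,0,0]
    - [0,0,0,0,0,0]
    - [0,0,0,0,0,0]

```text
clock: 9.3
tool_pos: [0.3818, -0.146, 0.2964]
eef_rot: [0.975, -0.053, 0.215, 0.011]
contact_force: [1.1, -0.0, 0.4]
gripper_width: 0.0576
grasp_force: 0.0
```

Request:
step_arm:
  rows:
    - [0,0,0,0,0,0]
    - [0,0,0,0,0,0]
    - [0,0,0,0,0,0]
    - [0,0,0,0,0,0]
    - [0,0,0,0,0,0]
    - [0,0,0,0,0,0]
    - [0,0,0,0,0,0]
    - [0,0,0,0,0,0]
    - [0,0,0,0,0,0]
    - [0,0,0,0,0,0]
  fingers: 1

```text
clock: 10.3
tool_pos: [0.3818, -0.146, 0.2968]
eef_rot: [0.975, -0.053, 0.216, 0.011]
contact_force: [-1.1, 0.7, 5.4]
gripper_width: 0.0397
grasp_force: 30.0
```

```bash
python3 - <<'E'
from h import *
st(RACK)
G=lean(40,50,25)
def cart(fr,x,y,ztop,tilt=-15,d=40): return goal(fr,[x,y,ztop-d],tilt,0)
# lift vertically 205, then swing to carton upright above bay2
L=up(G,205); B=cart(CAR,-8,76-5,186+160)
plan([(L,),(cart(RACK,-130,50,186+180),),(B,)])
E
```

```text
10.3 pt [-101.6   50.3  145.4] F [-1.1  0.7  5.4] w 0.0397 gf 30.0 q [-0.47 -0.58  2.22  0.17  1.11  1.16]
N 6 row [14.405, 0.009, -30.973, -0.0, 0.0, -0.0]
N 6 row [14.024, -0.0, 4.533, 0.0, -0.116, -0.0]
N 12 row [7.584, -36.468, -0.307, -0.0, 0.0, -0.001]
```

```bash
cat >> h.py <<'E'
def cart(fr,x,y,zb,tilt=-15,d=40): return goal(fr,[x,y,zb+180-d],tilt,0)
E
python3 - <<'E'
from h import *
T=cur(); L=up(T,205); plan([(L,9),(cart(RACK,-130,50,190),7),(cart(CAR,-8,71,160),14)],T)
E
```

```text
N 9 row [9.614, -0.02, -20.649, -0.0, 0.0, -0.0]
N 7 row [12.115, 0.022, 3.209, -0.0, -0.1, -0.0]
N 14 row [6.689, -31.257, 0.426, -0.0, 0.0, -0.001]
```

Request:
step_arm:
  rows:
    - [4.8,0,-10.3,0,0,0]
    - [9.6,0,-20.6,0,0,0]
    - [9.6,0,-20.6,0,0,0]
    - [9.6,0,-20.6,0,0,0]
    - [9.6,0,-20.6,0,0,0]
    - [9.6,0,-20.6,0,0,0]
    - [9.6,0,-20.6,0,0,0]
    - [9.6,0,-20.6,0,0,0]
    - [9.6,0,-20.6,0,0,0]
    - [4.8,0,-10.3,0,0,0]

```text
clock: 11.3
tool_pos: [0.3817, -0.1462, 0.5028]
eef_rot: [0.975, -0.053, 0.216, 0.012]
contact_force: [-0.1, -0.4, -3.7]
gripper_width: 0.0401
grasp_force: 30.0
```

Request:
step_arm:
  rows:
    - [12.1,0,3.2,0,-0.1,0]
    - [12.1,0,3.2,0,-0.1,0]
    - [12.1,0,3.2,0,-0.1,0]
    - [12.1,0,3.2,0,-0.1,0]
    - [12.1,0,3.2,0,-0.1,0]
    - [12.1,0,3.2,0,-0.1,0]
    - [12.1,0,3.2,0,-0.1,0]
    - [0,0,0,0,0,0]
    - [3.4,-15.6,0.2,0,0,0]
    - [3.4,-15.6,0.2,0,0,0]

```text
clock: 12.3
tool_pos: [0.4762, -0.1249, 0.4882]
eef_rot: [0.99, -0.054, -0.13, -0.008]
contact_force: [-0.5, 0.5, -3.7]
gripper_width: 0.0401
grasp_force: 30.0
```

Request:
step_arm:
  rows:
    - [6.7,-31.3,0.4,0,0,-0.001]
    - [6.7,-31.3,0.4,0,0,-0.001]
    - [6.7,-31.3,0.4,0,0,-0.001]
    - [6.7,-31.3,0.4,0,0,-0.001]
    - [6.7,-31.3,0.4,0,0,-0.001]
    - [6.7,-31.3,0.4,0,0,-0.001]
    - [6.7,-31.3,0.4,0,0,-0.001]
    - [6.7,-31.3,0.4,0,0,-0.001]
    - [6.7,-31.3,0.4,0,0,-0.001]
    - [6.7,-31.3,0.4,0,0,-0.001]

```text
clock: 13.3
tool_pos: [0.5719, 0.1807, 0.4678]
eef_rot: [0.99, -0.049, -0.13, -0.009]
contact_force: [0.4, -0.3, -2.5]
gripper_width: 0.0397
grasp_force: 30.0
```

Request:
step_arm:
  rows:
    - [6.7,-31.3,0.4,0,0,-0.001]
    - [6.7,-31.3,0.4,0,0,-0.001]
    - [6.7,-31.3,0.4,0,0,-0.001]
    - [0,0,0,0,0,0]
    - [0,0,0,0,0,0]
    - [0,0,0,0,0,0]
    - [0,0,0,0,0,0]
    - [0,0,0,0,0,0]
    - [0,0,0,0,0,0]
    - [0,0,0,0,0,0]

```text
clock: 14.3
tool_pos: [0.6003, 0.271, 0.4616]
eef_rot: [0.99, -0.047, -0.132, -0.009]
contact_force: [-0.9, -0.0, -3.2]
gripper_width: 0.0398
grasp_force: 30.0
```

```bash
python3 - <<'E'
from h import *
st(CAR); im,d=snap('scene','s3'); snap('top','t3')
cv2.imwrite('pics/s3c.png',cv2.resize(cv2.imread('pics/s3.png')[80:320,230:430],None,fx=2.5,fy=2.5))
e=cloud('scene',d); Q=Ro.from_euler('z',-CAR[1]).apply(e.reshape(-1,3)-CAR[0])*1000
m=(abs(Q[:,0])<90)&(Q[:,1]>30)&(Q[:,1]<120)&(Q[:,2]>152)&(Q[:,2]<360)
im=im.reshape(-1,3).astype(int); m&=(im[:,0]-im[:,2]>40); A=Q[m]; print(len(A),np.percentile(A,[2,50,98],axis=0).round(1))
plan([(cart(CAR,-5,71,160),2),(cart(CAR,-5,71,10),10)])
E
```

```text
14.3 pt [ -6.9  72.  300.4] F [-0.9 -0.  -3.2] w 0.0398 gf 30.0 q [0.36 0.13 1.34 0.13 1.9  2.06]
806 [[-36.2  53.6 152.8]
 [ 40.5  80.6 239.8]
 [ 54.2  93.3 341.8]]
N 2 row [0.68, 0.068, -0.099, -0.003, 0.002, -0.002]
N 10 row [3.882, -0.0, 14.489, 0.0, 0.0, 0.0]
```

View pics/s3c.png

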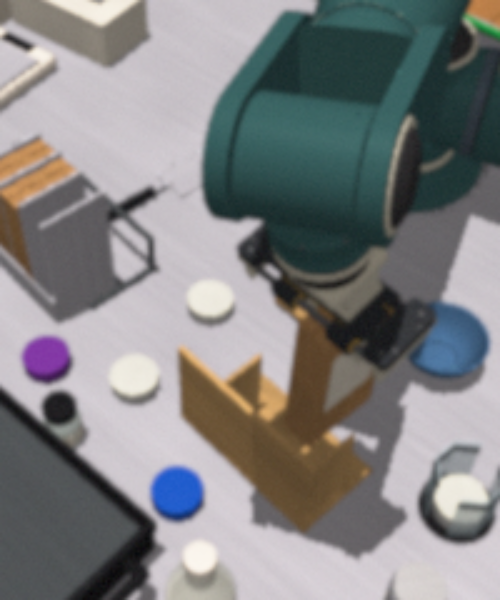

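The carton hangs upright above bay 2 (crop (310,370)), with the other two still in the rack. I'll check its tilt before lowering.

```bash
cat >> h.py <<'E'
def face(name,f,y,z0=155,z1=330):
    d=np.load(f'pics/{f}.npy'); im=cv2.imread(f'pics/{f}.png')[:,:,::-1].reshape(-1,3).astype(int)
    Q=Ro.from_euler('z',-CAR[1]).apply(cloud(name,d).reshape(-1,3)-CAR[0])*1000
    m=(abs(Q[:,0])<100)&(abs(Q[:,1]-y)<45)&(Q[:,2]>z0)&(Q[:,2]<z1)&(im[:,0]-im[:,2]>35); A=Q[m]
    B=A[(A[:,0]>25)]
    for _ in range(4):
        k=np.polyfit(B[:,2],B[:,0],1); r=B[:,0]-np.polyval(k,B[:,2]); B=B[abs(r)<max(2.5,1.5*r.std())]
    k2=np.polyfit(B[:,1],B[:,0]-k[0]*B[:,2],1)
    print(len(B),'dx/dz deg',np.degrees(k[0]).round(2),'x at z170',np.polyval(k,170).round(1),'x at zmid',np.polyval(k,B[:,2].mean()).round(1),B[:,2].mean().round(0),'yaw',np.degrees(k2[0]).round(2),'y',np.percentile(B[:,1],[2,98]).round(1),'zmin',B[:,2].min().round(0),'all',np.percentile(A,[1,99],axis=0).round(1).tolist())
E
python3 - <<'E'
from h import *
face('scene','s3',74)
E
```

```text
457 dx/dz deg -1.73 x at z170 44.4 x at zmid 41.9 251.0 yaw -0.01 y [55.  91.9] zmin 161.0 all [[-45.3, 54.6, 162.9], [45.5, 93.3, 327.1]]
```

Request:
step_arm:
  rows:
    - [3.9,0,14.5,0,0,0]
    - [3.9,0,14.5,0,0,0]
    - [3.9,0,14.5,0,0,0]
    - [3.9,0,14.5,0,0,0]
    - [3.9,0,14.5,0,0,0]
    - [3.9,0,14.5,0,0,0]
    - [3.9,0,14.5,0,0,0]
    - [3.9,0,14.5,0,0,0]
    - [3.9,0,14.5,0,0,0]
    - [3.9,0,14.5,0,0,0]

```text
clock: 15.4
tool_pos: [0.6, 0.2719, 0.31]
eef_rot: [0.99, -0.047, -0.132, -0.009]
contact_force: [6.7, -0.4, 15.9]
gripper_width: 0.0397
grasp_force: 30.0
```

Request:
step_arm:
  rows:
    - [0.26,0,0.97,0,0,0]
    - [0.26,0,0.97,0,0,0]
    - [0.26,0,0.97,0,0,0]
    - [0.26,0,0.97,0,0,0]
    - [0,0,0,0,0,0]
    - [0,0,0,0,0,0]
    - [0,0,0,0,0,0]
    - [0,0,0,0,0,0]
    - [0,0,0,0,0,0]
    - [0,0,0,0,0,0]

```text
clock: 16.4
tool_pos: [0.6001, 0.2719, 0.3085]
eef_rot: [0.99, -0.047, -0.131, -0.009]
contact_force: [-1.3, -1.3, 7.3]
gripper_width: 0.0396
grasp_force: 30.0
```

```bash
python3 - <<'E'
from h import *
st(CAR); T=cur()
plan([(goal(CAR,[8,72,145.5],-15),10)]); 
print(np.linalg.inv(T[:3,:3])@Ro.from_euler('z',CAR[1]).as_matrix())
E
```

```text
16.4 pt [ -7.   72.9 147.3] F [-1.3 -1.3  7.3] w 0.0396 gf 30.0 q [0.37 0.18 1.53 0.12 1.66 2.03]
N 10 row [1.462, -0.016, -0.215, -0.001, 0.0, -0.0]
[[ 0.96531465 -0.00428513 -0.26105414]
 [-0.00572228 -0.99997237 -0.00474534]
 [-0.2610266   0.00607457 -0.9653125 ]]
```

Request:
step_arm:
  rows:
    - [0.97,0,-0.26,0,0,0]
    - [0.97,0,-0.26,0,0,0]
    - [0.97,0,-0.26,0,0,0]
    - [0.97,0,-0.26,0,0,0]
    - [0.97,0,-0.26,0,0,0]
    - [0.97,0,-0.26,0,0,0]
    - [0.97,0,-0.26,0,0,0]
    - [0.97,0,-0.26,0,0,0]
    - [0,0,0,0,0,0]
    - [0,0,0,0,0,0]

```text
clock: 17.4
tool_pos: [0.6081, 0.2712, 0.3071]
eef_rot: [0.99, -0.047, -0.132, -0.009]
contact_force: [-2.7, 0.2, 0.9]
gripper_width: 0.04
grasp_force: 30.0
```

Request:
step_arm:
  rows:
    - [0,-1,0,0,0,0]
    - [0,-1,0,0,0,0]
    - [0,-1,0,0,0,0]
    - [0,-1,0,0,0,0]
    - [0,0,0,0,0,0]
    - [0,0,0,0,0,0]
    - [0,0,0,0,0,0]
    - [0,0,0,0,0,0]
    - [0,0,0,0,0,0]
    - [0,0,0,0,0,0]

```text
clock: 18.4
tool_pos: [0.6085, 0.2747, 0.3072]
eef_rot: [0.99, -0.047, -0.132, -0.008]
contact_force: [-1.7, -9.0, 0.5]
gripper_width: 0.0397
grasp_force: 30.0
```

```bash
python3 - <<'E'
from h import *
st(CAR); snap('scene','s4'); face('scene','s4',74,153,190)
E
```

```text
18.4 pt [  1.   76.1 146. ] F [-1.7 -9.   0.5] w 0.0397 gf 30.0 q [0.37 0.2  1.51 0.12 1.66 2.03]
103 dx/dz deg -5.7 x at z170 47.6 x at zmid 47.5 171.0 yaw -0.49 y [56.6 95.7] zmin 153.0 all [[-50.3, 44.4, 153.3], [56.0, 103.5, 189.4]]
```

Request:
step_arm:
  rows:
    - [0.97,0,-0.26,0,0,0]
    - [0.97,0,-0.26,0,0,0]
    - [0.97,0,-0.26,0,0,0]
    - [0,0,0,0,0,0]
    - [0,0,0,0,0,0]
    - [0,0,0,0,0,0]
    - [0,0,0,0,0,0]
    - [0,0,0,0,0,0]
    - [0,0,0,0,0,0]
    - [0,0,0,0,0,0]

```text
clock: 19.45
tool_pos: [0.6101, 0.2747, 0.307]
eef_rot: [0.99, -0.047, -0.135, -0.007]
contact_force: [-25.2, -9.8, 6.9]
gripper_width: 0.0397
grasp_force: 30.0
```

```bash
python3 - <<'E'
from h import *
st(CAR)
E
```

```text
19.4 pt [  1.6  76.1 146.1] F [-25.2  -9.8   6.9] w 0.0397 gf 30.0 q [0.36 0.2  1.51 0.12 1.67 2.03]
```

Request:
step_arm:
  rows:
    - [0,0,0,0,0,0]
    - [0,0,0,0,0,0]
    - [0,0,0,0,0,0]
    - [0,0,0,0,0,0]
    - [0,0,0,0,0,0]
    - [-4,0,-14.5,0,0,0]
    - [-10.4,0,-38.6,0,0,0]
    - [-10.4,0,-38.6,0,0,0]
    - [-10.4,0,-38.6,0,0,0]
    - [0,0,0,0,0,0]
  fingers: 0.4

```text
clock: 20.45
tool_pos: [0.611, 0.2741, 0.4501]
eef_rot: [0.991, -0.047, -0.128, -0.01]
contact_force: [0.2, -0.4, -0.1]
gripper_width: 0.0559
grasp_force: 0.0
```

```bash
python3 - <<'E'
from h import *
st(CAR); snap('scene','s5'); snap('top','t5'); face('scene','s5',76,153,188); face('top','t5',76,175,195)
plan([(goal(RACK,[85,1,290],0,90,.186),17),(goal(RACK,[85,1,165],0,90,.186),4)])
E
```

```text
20.4 pt [  4.8  76.7 288.6] F [ 0.2 -0.4 -0.1] w 0.0559 gf 0.0 q [0.36 0.15 1.34 0.13 1.88 2.05]
121 dx/dz deg -16.61 x at z170 46.5 x at zmid 45.8 172.0 yaw -1.88 y [38.5 96.6] zmin 153.0 all [[-42.4, 50.5, 153.4], [54.8, 97.3, 187.9]]Traceback (most recent call last):
  File "<stdin>", line 2, in <module>
  File "h.py", line 51, in face
    k=np.polyfit(B[:,2],B[:,0],1); r=B[:,0]-np.polyval(k,B[:,2]); B=B[abs(r)<max(2.5,1.5*r.std())]
    raise TypeError("expected non-empty vector for x")
TypeError: expected non-empty vector for x
```

```bash
python3 - <<'E'
from h import *
plan([(goal(RACK,[85,1,290],0,90,.186),17),(goal(RACK,[85,1,165],0,90,.186),4)])
E
```

```text
N 17 row [-18.471, 26.648, -0.376, -0.012, 0.012, -0.091]
N 4 row [-0.0, -0.0, 31.25, 0.0, -0.0, 0.0]
```

Request:
step_arm:
  rows:
    - [-18.47,26.65,-0.38,-0.012,0.012,-0.091]
    - [-18.47,26.65,-0.38,-0.012,0.012,-0.091]
    - [-18.47,26.65,-0.38,-0.012,0.012,-0.091]
    - [-18.47,26.65,-0.38,-0.012,0.012,-0.091]
    - [-18.47,26.65,-0.38,-0.012,0.012,-0.091]
    - [-18.47,26.65,-0.38,-0.012,0.012,-0.091]
    - [-18.47,26.65,-0.38,-0.012,0.012,-0.091]
    - [-18.47,26.65,-0.38,-0.012,0.012,-0.091]
    - [-18.47,26.65,-0.38,-0.012,0.012,-0.091]
    - [-18.47,26.65,-0.38,-0.012,0.012,-0.091]
  fingers: 1

```text
clock: 21.55
tool_pos: [0.5262, -0.0272, 0.4704]
eef_rot: [0.914, 0.401, -0.06, -0.006]
contact_force: [0.0, 0.0, 0.6]
gripper_width: 0.0007
grasp_force: 0.0
```

Request:
step_arm:
  rows:
    - [-18.47,26.65,-0.38,-0.012,0.012,-0.091]
    - [-18.47,26.65,-0.38,-0.012,0.012,-0.091]
    - [-18.47,26.65,-0.38,-0.012,0.012,-0.091]
    - [-18.47,26.65,-0.38,-0.012,0.012,-0.091]
    - [-18.47,26.65,-0.38,-0.012,0.012,-0.091]
    - [-18.47,26.65,-0.38,-0.012,0.012,-0.091]
    - [-18.47,26.65,-0.38,-0.012,0.012,-0.091]
    - [0,0,0,0,0,0]
    - [0,0,0,0,0,0]
    - [0,0,0,0,0,0]

```text
clock: 22.55
tool_pos: [0.6317, -0.2222, 0.4731]
eef_rot: [0.745, 0.667, -0.001, -0.003]
contact_force: [-0.0, 0.1, -0.4]
gripper_width: 0.0005
grasp_force: 0.0
```

```bash
python3 - <<'E'
from h import *
st(RACK,.186)
plan([(goal(RACK,[83,0,290],0,90,.186),),(goal(RACK,[83,0,165],0,90,.186),4)])
snap('scene','s6'); c=cv2.imread('pics/s6.png')[190:310,280:410]; cv2.imwrite('pics/s6c.png',cv2.resize(c,None,fx=5,fy=5,interpolation=cv2.INTER_CUBIC))
E
```

```text
22.6 pt [ 83.5   1.9 287.1] F [-0.   0.1 -0.4] w 0.0005 gf 0.0 q [-0.38  0.1   1.35  0.    1.7  -0.27]
N 1 row [-1.433, -1.596, -2.923, -0.006, -0.003, -0.002]
N 4 row [-0.0, -0.0, 31.25, 0.0, -0.0, 0.0]
```

View pics/s6c.png

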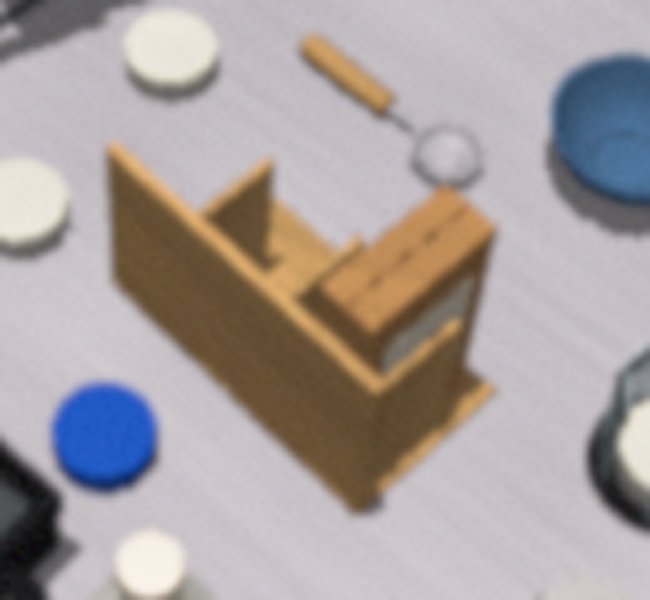

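The carton stands against the back wall and side stop in bay 2 (crop (400,280)). Next I'll tip carton 2.

Request:
step_arm:
  rows:
    - [-1.8,0,30.5,-0.006,-0.003,-0.002]
    - [0,0,30.5,0,0,0]
    - [0,0,30.5,0,0,0]
    - [0,0,30.5,0,0,0]
    - [0,-5,0,0,0,0]
    - [0,-5,0,0,0,0]
    - [0,-5,0,0,0,0]
    - [0,-5,0,0,0,0]
    - [0,-5,0,0,0,0]
    - [0,-5,0,0,0,0]

```text
clock: 23.6
tool_pos: [0.6016, -0.2212, 0.3524]
eef_rot: [0.744, 0.668, 0.001, 0.001]
contact_force: [1.2, -0.1, 1.0]
gripper_width: 0.0007
grasp_force: 0.7
```

Request:
step_arm:
  rows:
    - [0,-5,0,0,0,0]
    - [0,-5,0,0,0,0]
    - [0,-5,0,0,0,0]
    - [0,-5,0,0,0,0]
    - [0,-6,0,0,0,0]
    - [0,-6,0,0,0,0]
    - [0,-6,0,0,0,0]
    - [0,-6,0,0,0,0]
    - [0,-6,0,0,0,0]
    - [0,-6,0,0,0,0]

```text
clock: 24.6
tool_pos: [0.5458, -0.2152, 0.3514]
eef_rot: [0.744, 0.668, 0.0, 0.001]
contact_force: [-0.4, -0.9, -0.5]
gripper_width: 0.0002
grasp_force: 0.2
```

Request:
step_arm:
  rows:
    - [0,-6,0,0,0,0]
    - [0,-6,0,0,0,0]
    - [0,-6,0,0,0,0]
    - [0,-6,0,0,0,0]
    - [0,-5,0,0,0,0]
    - [0,0,0,0,0,0]
    - [0,0,-35,0,0,0]
    - [0,0,-35,0,0,0]
    - [0,0,-35,0,0,0]
    - [0,0,-35,0,0,0]

```text
clock: 25.6
tool_pos: [0.5172, -0.212, 0.4929]
eef_rot: [0.744, 0.668, 0.0, 0.001]
contact_force: [0.2, -0.1, -0.1]
gripper_width: 0.0003
grasp_force: 0.0
```

```bash
cat >> h.py <<'E'
def leaning(f,y):
    P=cloud('scene',np.load(f'pics/{f}.npy')); Q=Ro.from_euler('z',-RACK[1]).apply((P.reshape(-1,3)-RACK[0]))*1000
    m=(Q[:,0]>-200)&(Q[:,0]<-54)&(abs(Q[:,1]-y)<35)&(Q[:,2]>100)&(Q[:,2]<225); A=Q[m]
    print('lean',len(A),A.min(0).round(0),A.max(0).round(0))
E
python3 - <<'E'
from h import *
st(RACK,.186); snap('scene','s7'); leaning('s7',0)
G=lean(40,0,25)
plan([(up(G,110),13),(G,8)])
E
```

```text
25.6 pt [-30.1  -0.8 306.9] F [ 0.2 -0.1 -0.1] w 0.0003 gf 0.0 q [-0.43 -0.15  1.56 -0.    1.73 -0.33]
lean 567 [-166.  -21.  101.] [-55.  26. 210.]
N 13 row [-9.151, -9.962, 4.813, -0.026, 0.026, 0.119]
N 8 row [-5.811, -0.0, 12.462, -0.0, 0.0, 0.0]
```

Request:
step_arm:
  rows:
    - [-9.15,-9.96,4.81,-0.026,0.026,0.119]
    - [-9.15,-9.96,4.81,-0.026,0.026,0.119]
    - [-9.15,-9.96,4.81,-0.026,0.026,0.119]
    - [-9.15,-9.96,4.81,-0.026,0.026,0.119]
    - [-9.15,-9.96,4.81,-0.026,0.026,0.119]
    - [-9.15,-9.96,4.81,-0.026,0.026,0.119]
    - [-9.15,-9.96,4.81,-0.026,0.026,0.119]
    - [-9.15,-9.96,4.81,-0.026,0.026,0.119]
    - [-9.15,-9.96,4.81,-0.026,0.026,0.119]
    - [-9.15,-9.96,4.81,-0.026,0.026,0.119]
  fingers: 0.38

```text
clock: 26.65
tool_pos: [0.3995, -0.2216, 0.424]
eef_rot: [0.977, 0.125, 0.173, 0.01]
contact_force: [1.1, -0.7, 0.1]
gripper_width: 0.0576
grasp_force: 0.0
```

Request:
step_arm:
  rows:
    - [-9.15,-9.96,4.81,-0.026,0.026,0.119]
    - [-9.15,-9.96,4.81,-0.026,0.026,0.119]
    - [-9.15,-9.96,4.81,-0.026,0.026,0.119]
    - [0,0,0,0,0,0]
    - [0,0,0,0,0,0]
    - [0,0,0,0,0,0]
    - [0,0,0,0,0,0]
    - [0,0,0,0,0,0]
    - [0,0,0,0,0,0]
    - [0,0,0,0,0,0]

```text
clock: 27.65
tool_pos: [0.3764, -0.196, 0.3997]
eef_rot: [0.975, -0.054, 0.214, 0.012]
contact_force: [-0.1, -0.2, 0.5]
gripper_width: 0.0576
grasp_force: 0.0
```

```bash
python3 - <<'E'
from h import *
st(RACK)
G=lean(40,0.5,25)
plan([(up(G,110),2),(G,8)])
E
```

```text
27.6 pt [-1.022e+02 -2.000e-01  2.481e+02] F [-0.1 -0.2  0.5] w 0.0576 gf 0.0 q [-0.59 -0.57  2.04  0.2   1.29  1.07]
N 2 row [1.407, -0.277, -3.215, 0.0, 0.002, -0.001]
N 8 row [-5.811, -0.0, 12.462, -0.0, 0.0, 0.0]
```

Request:
step_arm:
  rows:
    - [-5.4,-0.3,11.6,0,0,0]
    - [-5.4,0,11.6,0,0,0]
    - [-5.4,0,11.6,0,0,0]
    - [-5.4,0,11.6,0,0,0]
    - [-5.4,0,11.6,0,0,0]
    - [-5.4,0,11.6,0,0,0]
    - [-5.4,0,11.6,0,0,0]
    - [-5.4,0,11.6,0,0,0]
    - [0,0,0,0,0,0]
    - [0,0,0,0,0,0]

```text
clock: 28.65
tool_pos: [0.376, -0.1955, 0.2974]
eef_rot: [0.975, -0.054, 0.214, 0.012]
contact_force: [0.4, -1.1, 0.1]
gripper_width: 0.0579
grasp_force: 0.0
```

Request:
step_arm:
  rows:
    - [0,0,0,0,0,0]
    - [0,0,0,0,0,0]
    - [0,0,0,0,0,0]
    - [0,0,0,0,0,0]
    - [0,0,0,0,0,0]
    - [0,0,0,0,0,0]
    - [0,0,0,0,0,0]
    - [0,0,0,0,0,0]
    - [0,0,0,0,0,0]
    - [0,0,0,0,0,0]
  fingers: 1

```text
clock: 29.65
tool_pos: [0.376, -0.1955, 0.2978]
eef_rot: [0.975, -0.054, 0.214, 0.012]
contact_force: [-0.2, 0.2, 6.0]
gripper_width: 0.0399
grasp_force: 30.0
```

```bash
python3 - <<'E'
from h import *
st(RACK)
T=cur(); plan([(up(T,205),9),(cart(RACK,-130,0,190),7),(cart(CAR,-7,-4,165),13)],T)
E
```

```text
29.6 pt [-1.025e+02  1.000e-01  1.462e+02] F [-0.2  0.2  6. ] w 0.0399 gf 30.0 q [-0.59 -0.53  2.18  0.22  1.11  1.03]
N 9 row [9.554, 0.004, -20.677, 0.0, 0.0, 0.0]
N 7 row [12.153, 0.031, 3.337, 0.0, -0.099, -0.0]
N 13 row [7.263, -31.74, 0.045, -0.0, 0.0, -0.001]
```

Request:
step_arm:
  rows:
    - [4.8,0,-10.3,0,0,0]
    - [9.6,0,-20.7,0,0,0]
    - [9.6,0,-20.7,0,0,0]
    - [9.6,0,-20.7,0,0,0]
    - [9.6,0,-20.7,0,0,0]
    - [9.6,0,-20.7,0,0,0]
    - [9.6,0,-20.7,0,0,0]
    - [9.6,0,-20.7,0,0,0]
    - [9.6,0,-20.7,0,0,0]
    - [4.8,0,-10.3,0,0,0]

```text
clock: 30.65
tool_pos: [0.3762, -0.1955, 0.5046]
eef_rot: [0.975, -0.054, 0.214, 0.012]
contact_force: [0.7, -1.0, -2.6]
gripper_width: 0.0397
grasp_force: 30.0
```

Request:
step_arm:
  rows:
    - [12.15,0,3.3,0,-0.099,0]
    - [12.15,0,3.3,0,-0.099,0]
    - [12.15,0,3.3,0,-0.099,0]
    - [12.15,0,3.3,0,-0.099,0]
    - [12.15,0,3.3,0,-0.099,0]
    - [12.15,0,3.3,0,-0.099,0]
    - [12.15,0,3.3,0,-0.099,0]
    - [0,0,0,0,0,0]
    - [3.6,-15.9,0,0,0,0]
    - [3.6,-15.9,0,0,0,0]

```text
clock: 31.65
tool_pos: [0.4718, -0.174, 0.4895]
eef_rot: [0.99, -0.055, -0.128, -0.007]
contact_force: [0.4, -0.8, -1.8]
gripper_width: 0.0396
grasp_force: 30.0
```

Request:
step_arm:
  rows:
    - [7.26,-31.74,0,0,0,-0.001]
    - [7.26,-31.74,0,0,0,-0.001]
    - [7.26,-31.74,0,0,0,-0.001]
    - [7.26,-31.74,0,0,0,-0.001]
    - [7.26,-31.74,0,0,0,-0.001]
    - [7.26,-31.74,0,0,0,-0.001]
    - [7.26,-31.74,0,0,0,-0.001]
    - [7.26,-31.74,0,0,0,-0.001]
    - [7.26,-31.74,0,0,0,-0.001]
    - [7.26,-31.74,0,0,0,-0.001]

```text
clock: 32.65
tool_pos: [0.5751, 0.1351, 0.4716]
eef_rot: [0.99, -0.05, -0.128, -0.009]
contact_force: [0.6, -0.3, -2.4]
gripper_width: 0.0397
grasp_force: 30.0
```

Request:
step_arm:
  rows:
    - [7.26,-31.74,0,0,0,-0.001]
    - [7.26,-31.74,0,0,0,-0.001]
    - [0,0,0,0,0,0]
    - [0,0,0,0,0,0]
    - [0,0,0,0,0,0]
    - [0,0,0,0,0,0]
    - [0,0,0,0,0,0]
    - [0,0,0,0,0,0]
    - [0,0,0,0,0,0]
    - [0,0,0,0,0,0]

```text
clock: 33.65
tool_pos: [0.5956, 0.1957, 0.4677]
eef_rot: [0.99, -0.049, -0.13, -0.008]
contact_force: [0.8, -0.2, -3.3]
gripper_width: 0.04
grasp_force: 30.0
```

```bash
python3 - <<'E'
from h import *
st(CAR); snap('scene','s8'); face('scene','s8',-3)
T=cur(); plan([(goal(CAR,[-7,-4,157],-15),10)])
E
```

```text
33.6 pt [ -4.1  -3.5 306.4] F [ 0.8 -0.2 -3.3] w 0.04 gf 30.0 q [0.26 0.06 1.4  0.1  1.92 1.95]
404 dx/dz deg -2.15 x at z170 48.2 x at zmid 45.0 255.0 yaw 0.0 y [-18.5  16.8] zmin 168.0 all [[-44.8, -18.9, 168.8], [49.6, 18.1, 328.0]]
N 10 row [3.589, -0.007, 14.5, -0.001, -0.0, -0.001]
```

Request:
step_arm:
  rows:
    - [3.6,0,14.5,0,0,0]
    - [3.6,0,14.5,0,0,0]
    - [3.6,0,14.5,0,0,0]
    - [3.6,0,14.5,0,0,0]
    - [3.6,0,14.5,0,0,0]
    - [3.6,0,14.5,0,0,0]
    - [3.6,0,14.5,0,0,0]
    - [3.6,0,14.5,0,0,0]
    - [3.6,0,14.5,0,0,0]
    - [3.6,0,14.5,0,0,0]

```text
clock: 34.7
tool_pos: [0.5931, 0.1965, 0.3171]
eef_rot: [0.99, -0.049, -0.13, -0.008]
contact_force: [-0.3, -0.2, -3.3]
gripper_width: 0.0398
grasp_force: 30.0
```

Request:
step_arm:
  rows:
    - [0.26,0,0.97,0,0,0]
    - [0.26,0,0.97,0,0,0]
    - [0.26,0,0.97,0,0,0]
    - [0.26,0,0.97,0,0,0]
    - [0.26,0,0.97,0,0,0]
    - [0.26,0,0.97,0,0,0]
    - [0.26,0,0.97,0,0,0]
    - [0.26,0,0.97,0,0,0]
    - [0.26,0,0.97,0,0,0]
    - [0,0,0,0,0,0]

```text
clock: 35.7
tool_pos: [0.5931, 0.1966, 0.3099]
eef_rot: [0.99, -0.049, -0.13, -0.008]
contact_force: [-0.2, -0.5, 3.2]
gripper_width: 0.0398
grasp_force: 30.0
```

```bash
python3 - <<'E'
from h import *
st(CAR)
E
```

```text
35.7 pt [ -6.6  -2.9 148.5] F [-0.2 -0.5  3.2] w 0.0398 gf 30.0 q [0.26 0.11 1.61 0.09 1.67 1.93]
```

Request:
step_arm:
  rows:
    - [0.97,0,-0.26,0,0,0]
    - [0.97,0,-0.26,0,0,0]
    - [0.97,0,-0.26,0,0,0]
    - [0.97,0,-0.26,0,0,0]
    - [0.97,0,-0.26,0,0,0]
    - [0.97,0,-0.26,0,0,0]
    - [0.97,0,-0.26,0,0,0]
    - [0.5,0,-0.13,0,0,0]
    - [0,0,0,0,0,0]
    - [0,0,0,0,0,0]

```text
clock: 36.7
tool_pos: [0.6005, 0.1959, 0.3089]
eef_rot: [0.99, -0.049, -0.13, -0.008]
contact_force: [-5.4, 0.9, 1.4]
gripper_width: 0.0399
grasp_force: 30.0
```

Request:
step_arm:
  rows:
    - [0,-1,0,0,0,0]
    - [0,-1,0,0,0,0]
    - [0,-1,0,0,0,0]
    - [0,-0.7,0,0,0,0]
    - [0,0,0,0,0,0]
    - [0.97,0,-0.26,0,0,0]
    - [0.97,0,-0.26,0,0,0]
    - [0,0,0,0,0,0]
    - [0,0,0,0,0,0]
    - [0,0,0,0,0,0]

```text
clock: 37.7
tool_pos: [0.6029, 0.1989, 0.3085]
eef_rot: [0.99, -0.049, -0.131, -0.007]
contact_force: [-5.2, -3.6, -2.4]
gripper_width: 0.0401
grasp_force: 30.0
```

```bash
python3 - <<'E'
from h import *
st(CAR)
E
```

```text
37.7 pt [2.600e+00 1.000e-01 1.472e+02] F [-5.2 -3.6 -2.4] w 0.0401 gf 30.0 q [0.26 0.13 1.59 0.09 1.67 1.93]
```

Request:
step_arm:
  rows:
    - [0.26,0,0.97,0,0,0]
    - [0.97,0,-0.26,0,0,0]
    - [0.97,0,-0.26,0,0,0]
    - [0,-0.5,0,0,0,0]
    - [0,-0.5,0,0,0,0]
    - [0,0,0,0,0,0]
    - [0,0,0,0,0,0]
    - [0,0,0,0,0,0]
    - [0,0,0,0,0,0]
    - [0,0,0,0,0,0]

```text
clock: 38.7
tool_pos: [0.605, 0.1992, 0.3076]
eef_rot: [0.99, -0.049, -0.131, -0.006]
contact_force: [-5.9, -12.0, 0.7]
gripper_width: 0.0394
grasp_force: 30.0
```

```bash
python3 - <<'E'
from h import *
st(CAR)
E
```

```text
38.7 pt [  4.7   0.2 146.3] F [ -5.9 -12.    0.7] w 0.0394 gf 30.0 q [0.26 0.14 1.58 0.09 1.67 1.93]
```

Request:
step_arm:
  rows:
    - [0.97,0,-0.26,0,0,0]
    - [0.97,0,-0.26,0,0,0]
    - [0,0,0,0,0,0]
    - [0,0,0,0,0,0]
    - [0,0,0,0,0,0]
    - [0,0,0,0,0,0]
    - [0,0,0,0,0,0]
    - [0,0,0,0,0,0]
    - [0,0,0,0,0,0]
    - [0,0,0,0,0,0]

```text
clock: 39.7
tool_pos: [0.6061, 0.1992, 0.3074]
eef_rot: [0.99, -0.049, -0.132, -0.006]
contact_force: [-22.9, -11.4, 4.1]
gripper_width: 0.0398
grasp_force: 30.0
```

```bash
python3 - <<'E'
from h import *
st(CAR)
E
```

```text
39.7 pt [  5.2   0.3 146.2] F [-22.9 -11.4   4.1] w 0.0398 gf 30.0 q [0.26 0.14 1.58 0.09 1.67 1.93]
```

Request:
step_arm:
  rows:
    - [0,0,0,0,0,0]
    - [0,0,0,0,0,0]
    - [0,0,0,0,0,0]
    - [0,0,0,0,0,0]
    - [0,0,0,0,0,0]
    - [-4,0,-14.5,0,0,0]
    - [-10.4,0,-38.6,0,0,0]
    - [-10.4,0,-38.6,0,0,0]
    - [-10.4,0,-38.6,0,0,0]
    - [0,0,0,0,0,0]
  fingers: 0.4

```text
clock: 40.7
tool_pos: [0.6062, 0.1994, 0.4509]
eef_rot: [0.991, -0.049, -0.126, -0.009]
contact_force: [0.6, -0.1, 1.2]
gripper_width: 0.0558
grasp_force: 0.0
```

```bash
python3 - <<'E'
from h import *
st(CAR)
plan([(goal(RACK,[83,-49,290],0,90,.186),17)])
E
```

```text
40.7 pt [  7.4   1.6 289.2] F [ 0.6 -0.1  1.2] w 0.0558 gf 0.0 q [0.26 0.09 1.41 0.1  1.88 1.95]
N 17 row [-17.51, 25.312, -0.116, -0.012, 0.011, -0.091]
```

Request:
step_arm:
  rows:
    - [-17.5,25.3,-0.1,-0.012,0.011,-0.091]
    - [-17.5,25.3,-0.1,-0.012,0.011,-0.091]
    - [-17.5,25.3,-0.1,-0.012,0.011,-0.091]
    - [-17.5,25.3,-0.1,-0.012,0.011,-0.091]
    - [-17.5,25.3,-0.1,-0.012,0.011,-0.091]
    - [-17.5,25.3,-0.1,-0.012,0.011,-0.091]
    - [-17.5,25.3,-0.1,-0.012,0.011,-0.091]
    - [-17.5,25.3,-0.1,-0.012,0.011,-0.091]
    - [-17.5,25.3,-0.1,-0.012,0.011,-0.091]
    - [-17.5,25.3,-0.1,-0.012,0.011,-0.091]
  fingers: 1

```text
clock: 41.7
tool_pos: [0.5244, -0.0863, 0.4696]
eef_rot: [0.914, 0.4, -0.062, -0.004]
contact_force: [0.0, -0.0, -0.7]
gripper_width: 0.0005
grasp_force: 0.0
```

Request:
step_arm:
  rows:
    - [-17.5,25.3,-0.1,-0.012,0.011,-0.091]
    - [-17.5,25.3,-0.1,-0.012,0.011,-0.091]
    - [-17.5,25.3,-0.1,-0.012,0.011,-0.091]
    - [-17.5,25.3,-0.1,-0.012,0.011,-0.091]
    - [-17.5,25.3,-0.1,-0.012,0.011,-0.091]
    - [-17.5,25.3,-0.1,-0.012,0.011,-0.091]
    - [-17.5,25.3,-0.1,-0.012,0.011,-0.091]
    - [0,0,0,0,0,0]
    - [0,0,0,0,0,0]
    - [0,0,0,0,0,0]

```text
clock: 42.7
tool_pos: [0.6242, -0.2715, 0.4702]
eef_rot: [0.746, 0.666, -0.007, -0.001]
contact_force: [-0.4, 0.1, -0.3]
gripper_width: 0.0006
grasp_force: 0.0
```

```bash
python3 - <<'E'
from h import *
st(RACK,.186)
plan([(goal(RACK,[83,-49,290],0,90,.186),),(goal(RACK,[83,-49,165],0,90,.186),4)])
E
```

```text
42.7 pt [ 80.3 -50.2 284.2] F [-0.4  0.1 -0.3] w 0.0006 gf 0.0 q [-0.45  0.12  1.33 -0.01  1.7  -0.33]
N 1 row [-0.67, 0.524, -5.776, -0.011, 0.01, -0.005]
N 4 row [-0.0, 0.0, 31.25, 0.0, -0.0, 0.0]
```

Request:
step_arm:
  rows:
    - [1,2,29.8,-0.011,0.01,-0.005]
    - [0,0,29.8,0,0,0]
    - [0,0,29.8,0,0,0]
    - [0,0,29.8,0,0,0]
    - [0,-5,0,0,0,0]
    - [0,-5,0,0,0,0]
    - [0,-5,0,0,0,0]
    - [0,-5,0,0,0,0]
    - [0,-5,0,0,0,0]
    - [0,-5,0,0,0,0]

```text
clock: 43.7
tool_pos: [0.596, -0.2682, 0.3514]
eef_rot: [0.744, 0.668, 0.0, 0.0]
contact_force: [1.8, 0.3, 2.0]
gripper_width: 0.0008
grasp_force: 0.7
```

Request:
step_arm:
  rows:
    - [0,-5,0,0,0,0]
    - [0,-5,0,0,0,0]
    - [0,-5,0,0,0,0]
    - [0,-5,0,0,0,0]
    - [0,-6,0,0,0,0]
    - [0,-6,0,0,0,0]
    - [0,-6,0,0,0,0]
    - [0,-6,0,0,0,0]
    - [0,-6,0,0,0,0]
    - [0,-6,0,0,0,0]

```text
clock: 44.7
tool_pos: [0.5403, -0.2622, 0.3505]
eef_rot: [0.744, 0.668, 0.0, -0.0]
contact_force: [0.8, -0.2, -0.1]
gripper_width: 0.0006
grasp_force: 0.2
```

Request:
step_arm:
  rows:
    - [0,-6,0,0,0,0]
    - [0,-6,0,0,0,0]
    - [0,-6,0,0,0,0]
    - [0,-6,0,0,0,0]
    - [0,-5,0,0,0,0]
    - [0,0,0,0,0,0]
    - [0,0,-35,0,0,0]
    - [0,0,-35,0,0,0]
    - [0,0,-35,0,0,0]
    - [0,0,-35,0,0,0]

```text
clock: 45.7
tool_pos: [0.5119, -0.2591, 0.492]
eef_rot: [0.744, 0.668, 0.0, -0.0]
contact_force: [-1.0, -0.5, -0.4]
gripper_width: 0.0003
grasp_force: 0.0
```

```bash
python3 - <<'E'
from h import *
st(RACK,.186); snap('scene','s9'); leaning('s9',-49)
G=lean(40,-49,25)
plan([(up(G,105),14),(G,8)])
E
```

```text
45.7 pt [-30.6 -48.1 306. ] F [-1.  -0.5 -0.4] w 0.0003 gf 0.0 q [-0.51 -0.11  1.53  0.    1.72 -0.41]
lean 560 [-165.  -69.  100.] [-54. -23. 209.]
N 14 row [-8.682, -9.166, 4.748, -0.024, 0.024, 0.11]
N 8 row [-5.547, -0.0, 11.895, -0.0, 0.0, 0.0]
```

Request:
step_arm:
  rows:
    - [-8.7,-9.2,4.7,-0.024,0.024,0.11]
    - [-8.7,-9.2,4.7,-0.024,0.024,0.11]
    - [-8.7,-9.2,4.7,-0.024,0.024,0.11]
    - [-8.7,-9.2,4.7,-0.024,0.024,0.11]
    - [-8.7,-9.2,4.7,-0.024,0.024,0.11]
    - [-8.7,-9.2,4.7,-0.024,0.024,0.11]
    - [-8.7,-9.2,4.7,-0.024,0.024,0.11]
    - [-8.7,-9.2,4.7,-0.024,0.024,0.11]
    - [-8.7,-9.2,4.7,-0.024,0.024,0.11]
    - [-8.7,-9.2,4.7,-0.024,0.024,0.11]
  fingers: 0.38

```text
clock: 46.75
tool_pos: [0.4009, -0.2748, 0.4266]
eef_rot: [0.972, 0.171, 0.161, 0.008]
contact_force: [0.9, -0.3, 0.6]
gripper_width: 0.0579
grasp_force: 0.0
```

Request:
step_arm:
  rows:
    - [-8.7,-9.2,4.7,-0.024,0.024,0.11]
    - [-8.7,-9.2,4.7,-0.024,0.024,0.11]
    - [-8.7,-9.2,4.7,-0.024,0.024,0.11]
    - [-8.7,-9.2,4.7,-0.024,0.024,0.11]
    - [0,0,0,0,0,0]
    - [0,0,0,0,0,0]
    - [0,0,0,0,0,0]
    - [0,0,0,0,0,0]
    - [0,0,0,0,0,0]
    - [0,0,0,0,0,0]

```text
clock: 47.75
tool_pos: [0.3701, -0.2451, 0.3955]
eef_rot: [0.976, -0.05, 0.212, 0.011]
contact_force: [0.3, 0.5, 0.1]
gripper_width: 0.0579
grasp_force: 0.0
```

```bash
python3 - <<'E'
from h import *
st(RACK)
G=lean(40,-48.5,25)
plan([(G,8)])
E
```

```text
47.8 pt [-103.8  -49.2  243.5] F [0.3 0.5 0.1] w 0.0579 gf 0.0 q [-0.7  -0.51  2.01  0.25  1.29  0.94]
N 8 row [-5.071, -0.137, 11.249, -0.0, 0.001, 0.001]
```

Request:
step_arm:
  rows:
    - [-5.1,-0.1,11.2,0,0.001,0.001]
    - [-5.1,-0.1,11.2,0,0.001,0.001]
    - [-5.1,-0.1,11.2,0,0.001,0.001]
    - [-5.1,-0.1,11.2,0,0.001,0.001]
    - [-5.1,-0.1,11.2,0,0.001,0.001]
    - [-5.1,-0.1,11.2,0,0.001,0.001]
    - [-5.1,-0.1,11.2,0,0.001,0.001]
    - [-5.1,-0.1,11.2,0,0.001,0.001]
    - [0,0,0,0,0,0]
    - [0,0,0,0,0,0]

```text
clock: 48.75
tool_pos: [0.3705, -0.2441, 0.297]
eef_rot: [0.975, -0.054, 0.216, 0.01]
contact_force: [-0.5, -0.2, -0.9]
gripper_width: 0.0574
grasp_force: 0.0
```

Request:
step_arm:
  rows:
    - [0,0,0,0,0,0]
    - [0,0,0,0,0,0]
    - [0,0,0,0,0,0]
    - [0,0,0,0,0,0]
    - [0,0,0,0,0,0]
    - [0,0,0,0,0,0]
    - [0,0,0,0,0,0]
    - [0,0,0,0,0,0]
    - [0,0,0,0,0,0]
    - [0,0,0,0,0,0]
  fingers: 1

```text
clock: 49.75
tool_pos: [0.3705, -0.2441, 0.2973]
eef_rot: [0.975, -0.054, 0.216, 0.011]
contact_force: [-0.8, -1.1, 4.6]
gripper_width: 0.0404
grasp_force: 30.0
```

```bash
python3 - <<'E'
from h import *
st(RACK)
T=cur(); plan([(up(T,205),9),(cart(RACK,-130,-49,190,-13),7),(cart(CAR,-7,-80,165,-13),12)],T)
E
```

```text
49.8 pt [-102.   -48.3  146. ] F [-0.8 -1.1  4.6] w 0.0404 gf 30.0 q [-0.7  -0.47  2.14  0.27  1.11  0.9 ]
N 9 row [9.638, -0.057, -20.638, 0.0, -0.0, 0.0]
N 7 row [11.33, 0.047, 3.153, -0.0, -0.095, -0.0]
N 12 row [7.954, -32.127, 0.302, -0.0, -0.0, -0.001]
```

```bash
python3 - <<'E'
from h import *
T=cur(); plan([(up(T,205),9),(cart(RACK,-130,-49,190,-17),8),(cart(CAR,-7,-80,165,-17),12)],T)
E
```

```text
N 9 row [9.638, -0.057, -20.638, 0.0, -0.0, 0.0]
N 8 row [11.434, 0.04, 2.955, -0.0, -0.092, -0.0]
N 12 row [7.956, -32.144, -0.254, -0.0, 0.0, -0.001]
```

Request:
step_arm:
  rows:
    - [4.8,0,-10.3,0,0,0]
    - [9.6,0,-20.7,0,0,0]
    - [9.6,0,-20.7,0,0,0]
    - [9.6,0,-20.7,0,0,0]
    - [9.6,0,-20.7,0,0,0]
    - [9.6,0,-20.7,0,0,0]
    - [9.6,0,-20.7,0,0,0]
    - [9.6,0,-20.7,0,0,0]
    - [9.6,0,-20.7,0,0,0]
    - [4.8,0,-10.3,0,0,0]

```text
clock: 50.75
tool_pos: [0.3698, -0.2445, 0.5042]
eef_rot: [0.975, -0.054, 0.216, 0.011]
contact_force: [-0.2, -0.3, -2.6]
gripper_width: 0.0398
grasp_force: 30.0
```

Request:
step_arm:
  rows:
    - [11.4,0,3,0,-0.092,0]
    - [11.4,0,3,0,-0.092,0]
    - [11.4,0,3,0,-0.092,0]
    - [11.4,0,3,0,-0.092,0]
    - [11.4,0,3,0,-0.092,0]
    - [11.4,0,3,0,-0.092,0]
    - [11.4,0,3,0,-0.092,0]
    - [11.4,0,3,0,-0.092,0]
    - [4,-16,0,0,0,0]
    - [4,-16,0,0,0,0]

```text
clock: 51.75
tool_pos: [0.4726, -0.2235, 0.4856]
eef_rot: [0.987, -0.054, -0.15, -0.01]
contact_force: [0.5, -0.0, -2.9]
gripper_width: 0.0396
grasp_force: 30.0
```

Request:
step_arm:
  rows:
    - [7.9,-32.1,-0.3,0,0,-0.001]
    - [7.9,-32.1,-0.3,0,0,-0.001]
    - [7.9,-32.1,-0.3,0,0,-0.001]
    - [7.9,-32.1,-0.3,0,0,-0.001]
    - [7.9,-32.1,-0.3,0,0,-0.001]
    - [7.9,-32.1,-0.3,0,0,-0.001]
    - [7.9,-32.1,-0.3,0,0,-0.001]
    - [7.9,-32.1,-0.3,0,0,-0.001]
    - [7.9,-32.1,-0.3,0,0,-0.001]
    - [7.9,-32.1,-0.3,0,0,-0.001]

```text
clock: 52.75
tool_pos: [0.582, 0.089, 0.467]
eef_rot: [0.987, -0.049, -0.149, -0.01]
contact_force: [0.0, -0.9, -3.6]
gripper_width: 0.0397
grasp_force: 30.0
```

Request:
step_arm:
  rows:
    - [7.9,-32.1,-0.3,0,0,-0.001]
    - [0,0,0,0,0,0]
    - [0,0,0,0,0,0]
    - [0,0,0,0,0,0]
    - [0,0,0,0,0,0]
    - [0,0,0,0,0,0]
    - [0,0,0,0,0,0]
    - [0,0,0,0,0,0]
    - [0,0,0,0,0,0]
    - [0,0,0,0,0,0]

```text
clock: 53.75
tool_pos: [0.5925, 0.1188, 0.4659]
eef_rot: [0.988, -0.049, -0.149, -0.01]
contact_force: [-0.8, -0.1, -2.4]
gripper_width: 0.0398
grasp_force: 30.0
```

```bash
python3 - <<'E'
from h import *
st(CAR); snap('scene','s10'); face('scene','s10',-80)
plan([(goal(CAR,[-7,-80,157],-17),10)])
E
```

```text
53.8 pt [ -6.5 -79.9 306.4] F [-0.8 -0.1 -2.4] w 0.0398 gf 30.0 q [0.14 0.02 1.45 0.08 1.96 1.83]
324 dx/dz deg 0.29 x at z170 39.3 x at zmid 39.7 257.0 yaw -0.31 y [-94.1 -59.3] zmin 174.0 all [[-54.4, -94.1, 173.1], [41.5, -57.8, 327.1]]
N 10 row [4.293, -0.076, 14.285, -0.001, 0.0, -0.001]
```

Upright within 0.3°. Lowering.

Request:
step_arm:
  rows:
    - [4.3,0,14.3,0,0,0]
    - [4.3,0,14.3,0,0,0]
    - [4.3,0,14.3,0,0,0]
    - [4.3,0,14.3,0,0,0]
    - [4.3,0,14.3,0,0,0]
    - [4.3,0,14.3,0,0,0]
    - [4.3,0,14.3,0,0,0]
    - [4.3,0,14.3,0,0,0]
    - [4.3,0,14.3,0,0,0]
    - [4.3,0,14.3,0,0,0]

```text
clock: 54.8
tool_pos: [0.5914, 0.1198, 0.3153]
eef_rot: [0.988, -0.049, -0.149, -0.01]
contact_force: [-0.1, 1.0, -2.9]
gripper_width: 0.0396
grasp_force: 30.0
```

Request:
step_arm:
  rows:
    - [0.29,0,0.96,0,0,0]
    - [0.29,0,0.96,0,0,0]
    - [0.29,0,0.96,0,0,0]
    - [0.29,0,0.96,0,0,0]
    - [0.29,0,0.96,0,0,0]
    - [0.29,0,0.96,0,0,0]
    - [0.29,0,0.96,0,0,0]
    - [0.29,0,0.96,0,0,0]
    - [0.29,0,0.96,0,0,0]
    - [0,0,0,0,0,0]

```text
clock: 55.8
tool_pos: [0.5914, 0.1199, 0.3077]
eef_rot: [0.988, -0.049, -0.149, -0.01]
contact_force: [-0.8, 0.3, -0.0]
gripper_width: 0.0397
grasp_force: 30.0
```

```bash
python3 - <<'E'
from h import *
st(CAR)
E
```

```text
55.8 pt [ -7.7 -78.8 148.1] F [-0.8  0.3 -0. ] w 0.0397 gf 30.0 q [0.14 0.08 1.65 0.08 1.7  1.81]
```

Request:
step_arm:
  rows:
    - [0.96,0,-0.29,0,0,0]
    - [0.96,0,-0.29,0,0,0]
    - [0.96,0,-0.29,0,0,0]
    - [0.96,0,-0.29,0,0,0]
    - [0.96,0,-0.29,0,0,0]
    - [0.96,0,-0.29,0,0,0]
    - [0.96,0,-0.29,0,0,0]
    - [0.96,0,-0.29,0,0,0]
    - [0.29,0,0.96,0,0,0]
    - [0,0,0,0,0,0]

```text
clock: 56.8
tool_pos: [0.5994, 0.1191, 0.3077]
eef_rot: [0.988, -0.049, -0.149, -0.011]
contact_force: [-5.4, 0.9, 13.2]
gripper_width: 0.04
grasp_force: 30.0
```

Request:
step_arm:
  rows:
    - [0,-1,0,0,0,0]
    - [0,-1,0,0,0,0]
    - [0,-1,0,0,0,0]
    - [0,-0.5,0,0,0,0]
    - [0,0,0,0,0,0]
    - [0.96,0,-0.29,0,0,0]
    - [0.96,0,-0.29,0,0,0]
    - [0,0,0,0,0,0]
    - [0,0,0,0,0,0]
    - [0,0,0,0,0,0]

```text
clock: 57.8
tool_pos: [0.6014, 0.1217, 0.3077]
eef_rot: [0.987, -0.049, -0.15, -0.009]
contact_force: [-13.4, -7.7, 17.8]
gripper_width: 0.0401
grasp_force: 30.1
```

```bash
python3 - <<'E'
from h import *
st(CAR)
E
```

```text
57.8 pt [  1.8 -76.6 148.2] F [-13.4  -7.7  17.8] w 0.0401 gf 30.1 q [0.14 0.1  1.63 0.08 1.71 1.81]
```

Request:
step_arm:
  rows:
    - [-0.2,0,-0.7,0,0,0]
    - [0.96,0,-0.29,0,0,0]
    - [0,-0.5,0,0,0,0]
    - [0.48,0,-0.15,0,0,0]
    - [0,0,0,0,0,0]
    - [0,0,0,0,0,0]
    - [0,0,0,0,0,0]
    - [0,0,0,0,0,0]
    - [0,0,0,0,0,0]
    - [0,0,0,0,0,0]

```text
clock: 58.8
tool_pos: [0.6023, 0.122, 0.3073]
eef_rot: [0.987, -0.049, -0.151, -0.009]
contact_force: [-24.9, -10.6, 13.0]
gripper_width: 0.0401
grasp_force: 30.0
```

```bash
python3 - <<'E'
from h import *
st(CAR)
E
```

```text
58.8 pt [  2.2 -76.3 148. ] F [-24.9 -10.6  13. ] w 0.0401 gf 30.0 q [0.14 0.1  1.62 0.08 1.71 1.81]
```

Request:
step_arm:
  rows:
    - [0,0,0,0,0,0]
    - [0,0,0,0,0,0]
    - [0,0,0,0,0,0]
    - [0,0,0,0,0,0]
    - [0,0,0,0,0,0]
    - [-4.3,0,-14.4,0,0,0]
    - [-11.6,0,-38.3,0,0,0]
    - [-11.6,0,-38.3,0,0,0]
    - [-11.6,0,-38.3,0,0,0]
    - [0,0,0,0,0,0]
  fingers: 0.4

```text
clock: 59.8
tool_pos: [0.6036, 0.1218, 0.4498]
eef_rot: [0.988, -0.048, -0.145, -0.011]
contact_force: [0.5, 0.3, -0.0]
gripper_width: 0.0559
grasp_force: 0.0
```

```bash
cat >> h.py <<'E'
def whites(f,cam='top'):
    "cream discs 24 mm up"
    P=cloud(cam,np.load(f'pics/{f}.npy')); hsv=cv2.cvtColor(cv2.imread(f'pics/{f}.png'),cv2.COLOR_BGR2HSV)
    m=(P[...,2]>.015)&(P[...,2]<.034)&(hsv[...,2]>185)&(hsv[...,0]>15)&(hsv[...,0]<40)&(hsv[...,1]>8)
    n,l,s,c=cv2.connectedComponentsWithStats(m.astype(np.uint8))
    for i in range(1,n):
        if s[i,4]>60:
            X=onz(cam,c[i][None],.024)[0]; print(cam,s[i,4],c[i].round(1),(X*1000).round(1))
E
python3 - <<'E'
from h import *
st(CAR); snap('scene','s11'); snap('top','t11'); whites('t11'); whites('s11','scene')
T=cur(); plan([(goal(W,[444.5,-4.8,150],0,82.5),15)])
E
```

```text
59.8 pt [  5.6 -75.6 289.8] F [ 0.5  0.3 -0. ] w 0.0559 gf 0.0 q [0.14 0.05 1.45 0.08 1.92 1.83]
top 255 [415.2 154.4] [ 675.9 -245.9   24. ]
top 298 [335.3 173.8] [610.   8.  24.]
top 214 [201.  213.9] [475.5 432.8  24. ]
top 325 [338.6 225.3] [446.5  -4.7  24. ]
top 481 [536.  280.9] [ 283.1 -620.4   24. ]
scene 97 [235.3 112.6] [ 319.  -575.4   24. ]
scene 202 [313.4 198.9] [445.1  -6.   24. ]
scene 69 [217.5 200.6] [ 676.2 -246.9   24. ]
scene 248 [283.  229.7] [609.    9.2  24. ]
scene 193 [412.5 276.5] [466.3 417.6  24. ]
N 15 row [-13.5, 1.515, 10.691, -0.016, 0.015, -0.102]
```

```bash
python3 - <<'E'
from h import *
plan([(goal(W,[446,-5.3,250],0,82.5),15),(goal(W,[446,-5.3,60],0,82.5),5),(goal(W,[446,-5.3,22],0,82.5),3)])
G=goal(W,[446,-5.3,22],0,82.5)
plan([(up(G,150),6),(goal(TUBE,[0,0,170],0,90),10),(goal(TUBE,[0,0,50],0,90),10)],G)
E
```

```text
N 15 row [-14.489, 1.034, 4.084, -0.016, 0.015, -0.102]
N 5 row [0.0, 0.0, 38.0, 0.0, -0.0, -0.0]
N 3 row [0.0, -0.0, 12.667, 0.0, -0.0, -0.0]
N 6 row [0.0, 0.0, -25.0, 0.0, -0.0, -0.0]
N 10 row [42.991, -2.886, 0.2, 0.0, -0.0, 0.0]
N 10 row [-0.0, -0.0, 12.0, -0.0, 0.0, -0.0]
```

Request:
step_arm:
  rows:
    - [-14.5,1,4.1,-0.016,0.015,-0.102]
    - [-14.5,1,4.1,-0.016,0.015,-0.102]
    - [-14.5,1,4.1,-0.016,0.015,-0.102]
    - [-14.5,1,4.1,-0.016,0.015,-0.102]
    - [-14.5,1,4.1,-0.016,0.015,-0.102]
    - [-14.5,1,4.1,-0.016,0.015,-0.102]
    - [-14.5,1,4.1,-0.016,0.015,-0.102]
    - [-14.5,1,4.1,-0.016,0.015,-0.102]
    - [-14.5,1,4.1,-0.016,0.015,-0.102]
    - [-14.5,1,4.1,-0.016,0.015,-0.102]
  fingers: 0.1

```text
clock: 60.9
tool_pos: [0.4722, 0.0622, 0.4314]
eef_rot: [0.89, 0.452, -0.057, -0.003]
contact_force: [-0.4, 0.2, 0.0]
gripper_width: 0.0839
grasp_force: 0.0
```

Request:
step_arm:
  rows:
    - [-14.5,1,4.1,-0.016,0.015,-0.102]
    - [-14.5,1,4.1,-0.016,0.015,-0.102]
    - [-14.5,1,4.1,-0.016,0.015,-0.102]
    - [-14.5,1,4.1,-0.016,0.015,-0.102]
    - [-14.5,1,4.1,-0.016,0.015,-0.102]
    - [0,0,0,0,0,0]
    - [0,0,0,0,0,0]
    - [0,0,0,0,0,0]
    - [0,0,0,0,0,0]
    - [0,0,0,0,0,0]

```text
clock: 61.9
tool_pos: [0.4462, -0.005, 0.4163]
eef_rot: [0.75, 0.661, -0.004, 0.002]
contact_force: [-0.5, -0.0, -0.3]
gripper_width: 0.0836
grasp_force: 0.0
```

```bash
python3 - <<'E'
from h import *
st(); snap('scene','s12'); whites('s12','scene')
plan([(goal(W,[446,-5.3,60],0,82.5),7),(goal(W,[446,-5.3,22],0,82.5),3)])
c=cv2.imread('pics/s12.png')[190:310,280:410]; cv2.imwrite('pics/s12c.png',cv2.resize(c,None,fx=5,fy=5,interpolation=cv2.INTER_CUBIC))
E
```

```text
61.9 pt [445.6  -6.2 249.3] F [-0.5 -0.  -0.3] w 0.0836 gf 0.0 q [-0.07 -0.4   1.89 -0.01  1.66  0.06]
scene 248 [283.1 229.6] [608.3   8.9  24. ]
scene 186 [412.7 276.7] [466.3 418.2  24. ]
N 7 row [0.086, 0.016, 27.043, -0.0, 0.001, 0.001]
N 3 row [0.0, -0.0, 12.667, 0.0, -0.0, -0.0]
```

View pics/s12c.png

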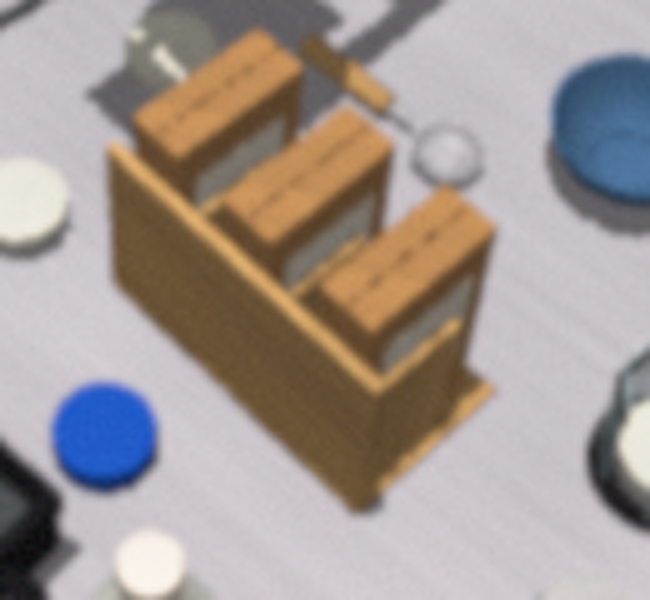

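All three cartons stand upright in their bays against the back wall (crop (220,90), (310,175), (410,260)), and the tin is still in place at crop (170,50). Now for that tin.

Request:
step_arm:
  rows:
    - [0.5,0,27,0,0.004,0]
    - [0.5,0,27,0,0.004,0]
    - [0,0,27,0,0,0]
    - [0,0,27,0,0,0]
    - [0,0,27,0,0,0]
    - [0,0,27,0,0,0]
    - [0,0,27,0,0,0]
    - [0,0,18,0,0,0]
    - [0,0,12,0,0,0]
    - [0,0,7.5,0,0,0]

```text
clock: 62.95
tool_pos: [0.4457, -0.0045, 0.1892]
eef_rot: [0.75, 0.661, -0.001, -0.001]
contact_force: [0.5, 0.2, 0.5]
gripper_width: 0.0838
grasp_force: 0.0
```

Request:
step_arm:
  rows:
    - [0,0,0,0,0,0]
    - [0,0,0,0,0,0]
    - [0,0,0,0,0,0]
    - [0,0,0,0,0,0]
    - [0,0,0,0,0,0]
    - [0,0,0,0,0,0]
    - [0,0,0,0,0,0]
    - [0,0,0,0,0,0]
    - [0,0,0,0,0,0]
    - [0,0,0,0,0,0]
  fingers: 1

```text
clock: 63.95
tool_pos: [0.446, -0.0046, 0.1907]
eef_rot: [0.75, 0.661, -0.0, -0.0]
contact_force: [-0.9, 1.0, 5.7]
gripper_width: 0.0634
grasp_force: 30.0
```

```bash
python3 - <<'E'
from h import *
st()
T=cur(); plan([(up(T,160),6),(goal(TUBE,[0,0,182],0,90),12),(goal(TUBE,[0,0,100],0,90),8)],T)
E
```

```text
64.0 pt [445.8  -4.5  23.7] F [-0.9  1.   5.7] w 0.0634 gf 30.0 q [-0.07 -0.26  2.15  0.    1.25  0.06]
N 6 row [0.014, -0.023, -26.667, 0.0, 0.0, 0.0]
N 12 row [35.775, -2.295, 0.154, -0.0, -0.0, 0.0]
N 8 row [-0.0, -0.0, 10.25, -0.0, 0.0, -0.0]
```

```bash
python3 - <<'E'
from h import *
T=cur(); plan([(up(T,215),8),(goal(TUBE,[0,0,238],0,90),12),(goal(TUBE,[0,0,120],0,90),5)],T)
E
```

```text
N 8 row [0.014, -0.023, -26.875, 0.0, 0.0, 0.0]
N 12 row [35.775, -2.295, 0.071, -0.0, -0.0, 0.0]
N 5 row [-0.0, -0.0, 23.6, -0.0, 0.0, -0.0]
```

Request:
step_arm:
  rows:
    - [0,0,-15,0,0,0]
    - [0,0,-27,0,0,0]
    - [0,0,-27,0,0,0]
    - [0,0,-27,0,0,0]
    - [0,0,-27,0,0,0]
    - [0,0,-27,0,0,0]
    - [0,0,-27,0,0,0]
    - [0,0,-25,0,0,0]
    - [0,0,-13,0,0,0]
    - [0,0,0,0,0,0]

```text
clock: 64.95
tool_pos: [0.4462, -0.0047, 0.4062]
eef_rot: [0.75, 0.661, 0.0, -0.0]
contact_force: [-0.0, -0.3, -1.5]
gripper_width: 0.0633
grasp_force: 30.0
```

Request:
step_arm:
  rows:
    - [18,-1.1,0,0,0,0]
    - [35.8,-2.3,0,0,0,0]
    - [35.8,-2.3,0,0,0,0]
    - [35.8,-2.3,0,0,0,0]
    - [35.8,-2.3,0,0,0,0]
    - [35.8,-2.3,0,0,0,0]
    - [35.8,-2.3,0,0,0,0]
    - [35.8,-2.3,0,0,0,0]
    - [35.8,-2.3,0,0,0,0]
    - [35.8,-2.3,0,0,0,0]

```text
clock: 65.95
tool_pos: [0.4669, 0.3371, 0.4031]
eef_rot: [0.75, 0.661, -0.002, -0.001]
contact_force: [-0.5, -0.6, -1.0]
gripper_width: 0.0634
grasp_force: 30.0
```

Request:
step_arm:
  rows:
    - [35.8,-2.3,0,0,0,0]
    - [35.8,-2.3,0,0,0,0]
    - [18,-1.2,0,0,0,0]
    - [0,0,0,0,0,0]
    - [0,0,0,0,0,0]
    - [0,0,0,0,0,0]
    - [0,0,0,0,0,0]
    - [0,0,0,0,0,0]
    - [0,0,0,0,0,0]
    - [0,0,0,0,0,0]

```text
clock: 66.95
tool_pos: [0.4727, 0.4249, 0.4053]
eef_rot: [0.75, 0.661, -0.0, -0.001]
contact_force: [0.4, 0.1, -0.1]
gripper_width: 0.0632
grasp_force: 30.0
```

```bash
python3 - <<'E'
from h import *
st(TUBE); snap('scene','s13'); snap('top','t13')
for n,f in(('scene','s13'),('top','t13')):
    P=cloud(n,np.load(f'pics/{f}.npy')); m=(abs(P[...,0]-.4735)<.06)&(abs(P[...,1]-.4247)<.06)&(P[...,2]>.086)&(P[...,2]<.1); Q=P[m]
    print(n,m.sum(),Q.min(0),Q.max(0),(Q.min(0)+Q.max(0))/2)
plan([(goal(TUBE,[0,0,122],0,90),5)])
E
```

```text
67.0 pt [-1.200e+00  2.000e-01  2.383e+02] F [ 0.4  0.1 -0.1] w 0.0632 gf 30.0 q [0.69 0.03 1.53 0.   1.58 0.82]
scene 111 [0.43385923 0.38403313 0.08614105] [0.51243703 0.46386283 0.09696022] [0.47314813 0.42394798 0.09155064]
top 47 [0.43831158 0.38530066 0.08603976] [0.51405662 0.4427376  0.09678285] [0.4761841  0.41401913 0.0914113 ]
N 5 row [-0.049, 0.202, 23.225, -0.0, -0.0, 0.001]
```

Request:
step_arm:
  rows:
    - [0,0.2,23.2,0,0,0.001]
    - [0,0.2,23.2,0,0,0.001]
    - [0,0.2,23.2,0,0,0.001]
    - [0,0.2,23.2,0,0,0]
    - [0,0.2,23.2,0,0,0]
    - [0,0,5,0,0,0]
    - [0,0,5,0,0,0]
    - [0,0,5,0,0,0]
    - [0,0,5,0,0,0]
    - [0,0,0,0,0,0]

```text
clock: 68.05
tool_pos: [0.4733, 0.4251, 0.2689]
eef_rot: [0.751, 0.66, -0.001, -0.001]
contact_force: [-0.6, -0.2, -1.3]
gripper_width: 0.0633
grasp_force: 30.0
```

```bash
python3 - <<'E'
from h import *
st(TUBE)
E
```

```text
68.0 pt [ -0.6   0.4 101.9] F [-0.6 -0.2 -1.3] w 0.0633 gf 30.0 q [0.69 0.1  1.68 0.   1.36 0.82]
```

Request:
step_arm:
  rows:
    - [0,0,6,0,0,0]
    - [0,0,6,0,0,0]
    - [0,0,6,0,0,0]
    - [0,0,6,0,0,0]
    - [0,0,6,0,0,0]
    - [0,0,6,0,0,0]
    - [0,0,5,0,0,0]
    - [0,0,4,0,0,0]
    - [0,0,2,0,0,0]
    - [0,0,0,0,0,0]

```text
clock: 69.05
tool_pos: [0.4732, 0.4251, 0.2218]
eef_rot: [0.751, 0.66, -0.001, -0.001]
contact_force: [1.0, 0.7, -1.1]
gripper_width: 0.0636
grasp_force: 30.0
```

```bash
python3 - <<'E'
from h import *
st(TUBE)
E
```

```text
69.0 pt [-0.7  0.4 54.8] F [ 1.   0.7 -1.1] w 0.0636 gf 30.0 q [0.69 0.14 1.72 0.   1.28 0.82]
```

Request:
step_arm:
  rows:
    - [0,0,1,0,0,0]
    - [0,0,0,0,0,0]
    - [0,0,0,0,0,0]
    - [0,0,0,0,0,0]
    - [0,0,-20,0,0,0]
    - [0,0,-30,0,0,0]
    - [0,0,-35,0,0,0]
    - [0,0,-35,0,0,0]
    - [0,0,-35,0,0,0]
    - [0,0,-35,0,0,0]
  fingers: 0.1

```text
clock: 70.05
tool_pos: [0.4735, 0.4248, 0.4128]
eef_rot: [0.751, 0.66, -0.0, -0.001]
contact_force: [-0.1, -0.4, -0.4]
gripper_width: 0.0837
grasp_force: 0.0
```

```bash
python3 - <<'E'
from h import *
st(TUBE); snap('top','t14'); whites('t14'); snap('scene','s14'); whites('s14','scene')
plan([(goal(W,[609.5,8.6,250],0,82.5),14),(goal(W,[609.5,8.6,22],0,82.5),9)])
E
```

```text
70.0 pt [-3.000e-01  2.000e-01  2.458e+02] F [-0.1 -0.4 -0.4] w 0.0837 gf 0.0 q [0.69 0.03 1.52 0.   1.59 0.82]
top 258 [415.2 154.5] [ 675.6 -246.    24. ]
top 317 [334.8 173.8] [610.    9.7  24. ]
top 485 [535.6 280.6] [ 284.  -619.4   24. ]
scene 252 [283.2 229.6] [608.3   9.1  24. ]
N 14 row [-28.234, 13.469, -0.077, 0.0, -0.0, 0.0]
N 9 row [0.0, -0.0, 25.333, 0.0, -0.0, -0.0]
```

Request:
step_arm:
  rows:
    - [-14,6.7,0,0,0,0]
    - [-28.2,13.5,0,0,0,0]
    - [-28.2,13.5,0,0,0,0]
    - [-28.2,13.5,0,0,0,0]
    - [-28.2,13.5,0,0,0,0]
    - [-28.2,13.5,0,0,0,0]
    - [-28.2,13.5,0,0,0,0]
    - [-28.2,13.5,0,0,0,0]
    - [-28.2,13.5,0,0,0,0]
    - [-28.2,13.5,0,0,0,0]

```text
clock: 71.15
tool_pos: [0.5665, 0.1409, 0.4094]
eef_rot: [0.751, 0.66, -0.001, -0.001]
contact_force: [-0.5, -0.5, 0.0]
gripper_width: 0.0833
grasp_force: 0.0
```

Request:
step_arm:
  rows:
    - [-28.2,13.5,0,0,0,0]
    - [-28.2,13.5,0,0,0,0]
    - [-28.2,13.5,0,0,0,0]
    - [-28.2,13.5,0,0,0,0]
    - [-14,6.7,0,0,0,0]
    - [0,0,0,0,0,0]
    - [0,0,0,0,0,0]
    - [0,0,0,0,0,0]
    - [0,0,0,0,0,0]
    - [0,0,0,0,0,0]

```text
clock: 72.15
tool_pos: [0.6102, 0.0101, 0.4105]
eef_rot: [0.751, 0.661, -0.001, -0.001]
contact_force: [-0.2, -0.6, 0.0]
gripper_width: 0.0838
grasp_force: 0.0
```

```bash
python3 - <<'E'
from h import *
st(); plan([(goal(W,[609.5,9,22],0,82.5),9)]); snap('scene','s15'); whites('s15','scene')
P=cloud('top',np.load('pics/t14.npy')); m=(P[...,0]>.64)&(P[...,0]<.8)&(abs(P[...,1]-.0)<.05)&(P[...,2]>.03)&(P[...,2]<.1); print('jar',P[m].min(0),P[m].max(0))
E
```

```text
72.2 pt [609.8  10.2 243.5] F [-0.2 -0.6  0. ] w 0.0838 gf 0.0 q [-0.03 -0.03  1.58  0.    1.59  0.1 ]
N 9 row [-0.135, -0.03, 24.616, -0.0, -0.0, 0.0]
jar [ 0.70154003 -0.04939147  0.03003978] [0.79986048 0.04958275 0.0836019 ]
```

Request:
step_arm:
  rows:
    - [-0.6,0,27,0,0,0]
    - [-0.6,0,27,0,0,0]
    - [0,0,27,0,0,0]
    - [0,0,27,0,0,0]
    - [0,0,27,0,0,0]
    - [0,0,27,0,0,0]
    - [0,0,25,0,0,0]
    - [0,0,17,0,0,0]
    - [0,0,11,0,0,0]
    - [0,0,6.5,0,0,0]

```text
clock: 73.2
tool_pos: [0.6098, 0.0085, 0.1885]
eef_rot: [0.751, 0.66, -0.001, -0.001]
contact_force: [-0.2, -0.4, -0.3]
gripper_width: 0.0837
grasp_force: 0.0
```

Request:
step_arm:
  rows:
    - [0,0,0,0,0,0]
    - [0,0,0,0,0,0]
    - [0,0,0,0,0,0]
    - [0,0,0,0,0,0]
    - [0,0,0,0,0,0]
    - [0,0,0,0,0,0]
    - [0,0,0,0,0,0]
    - [0,0,0,0,0,0]
    - [0,0,0,0,0,0]
    - [0,0,0,0,0,0]
  fingers: 1

```text
clock: 74.2
tool_pos: [0.61, 0.0084, 0.19]
eef_rot: [0.751, 0.66, -0.0, -0.001]
contact_force: [-1.9, -0.2, 7.1]
gripper_width: 0.0637
grasp_force: 30.0
```

```bash
python3 - <<'E'
from h import *
st(); T=cur(); plan([(up(T,220),8),(goal(TUBE,[0,0,243],0,90),14)],T)
E
```

```text
74.2 pt [609.8   8.5  23. ] F [-1.9 -0.2  7.1] w 0.0637 gf 30.0 q [-0.03  0.12  1.8   0.    1.22  0.1 ]
N 8 row [0.016, -0.023, -27.5, 0.0, -0.0, -0.0]
N 14 row [28.227, -13.514, 0.015, -0.0, -0.0, 0.0]
```

Request:
step_arm:
  rows:
    - [0,0,-15,0,0,0]
    - [0,0,-28,0,0,0]
    - [0,0,-28,0,0,0]
    - [0,0,-28,0,0,0]
    - [0,0,-28,0,0,0]
    - [0,0,-28,0,0,0]
    - [0,0,-28,0,0,0]
    - [0,0,-25,0,0,0]
    - [0,0,-12,0,0,0]
    - [0,0,0,0,0,0]

```text
clock: 75.2
tool_pos: [0.61, 0.0082, 0.4111]
eef_rot: [0.751, 0.66, 0.0, -0.0]
contact_force: [-0.6, 0.7, -1.3]
gripper_width: 0.0636
grasp_force: 30.0
```

Request:
step_arm:
  rows:
    - [14,-6.7,0,0,0,0]
    - [28.2,-13.5,0,0,0,0]
    - [28.2,-13.5,0,0,0,0]
    - [28.2,-13.5,0,0,0,0]
    - [28.2,-13.5,0,0,0,0]
    - [28.2,-13.5,0,0,0,0]
    - [28.2,-13.5,0,0,0,0]
    - [28.2,-13.5,0,0,0,0]
    - [28.2,-13.5,0,0,0,0]
    - [28.2,-13.5,0,0,0,0]

```text
clock: 76.2
tool_pos: [0.5162, 0.292, 0.4077]
eef_rot: [0.751, 0.66, -0.002, -0.001]
contact_force: [-0.3, 0.8, -1.2]
gripper_width: 0.0636
grasp_force: 30.0
```

Request:
step_arm:
  rows:
    - [28.2,-13.5,0,0,0,0]
    - [28.2,-13.5,0,0,0,0]
    - [28.2,-13.5,0,0,0,0]
    - [28.2,-13.5,0,0,0,0]
    - [14,-6.7,0,0,0,0]
    - [0,0,0,0,0,0]
    - [0,0,0,0,0,0]
    - [0,0,0,0,0,0]
    - [0,0,0,0,0,0]
    - [0,0,0,0,0,0]

```text
clock: 77.2
tool_pos: [0.4738, 0.4231, 0.4097]
eef_rot: [0.751, 0.66, -0.0, -0.001]
contact_force: [0.6, 0.4, -0.6]
gripper_width: 0.0634
grasp_force: 30.0
```

```bash
python3 - <<'E'
from h import *
st(TUBE); plan([(goal(TUBE,[-.5,0,122],0,90),5)])
E
```

```text
77.2 pt [ 2.000e-01 -1.400e+00  2.427e+02] F [ 0.6  0.4 -0.6] w 0.0634 gf 30.0 q [0.69 0.03 1.53 0.   1.59 0.82]
N 5 row [0.293, -0.173, 24.14, -0.0, -0.0, 0.0]
```

Request:
step_arm:
  rows:
    - [0.3,-0.2,24.1,0,0,0]
    - [0.3,-0.2,24.1,0,0,0]
    - [0.3,-0.2,24.1,0,0,0]
    - [0.3,0,24.1,0,0,0]
    - [0.3,0,24.1,0,0,0]
    - [0,0,5,0,0,0]
    - [0,0,5,0,0,0]
    - [0,0,5,0,0,0]
    - [0,0,5,0,0,0]
    - [0,0,0,0,0,0]

```text
clock: 78.2
tool_pos: [0.4728, 0.4254, 0.269]
eef_rot: [0.751, 0.66, -0.001, -0.001]
contact_force: [-0.4, 0.1, -0.7]
gripper_width: 0.0637
grasp_force: 30.0
```

Request:
step_arm:
  rows:
    - [0,0,4,0,0,0]
    - [0,0,4,0,0,0]
    - [0,0,4,0,0,0]
    - [0,0,4,0,0,0]
    - [0,0,3,0,0,0]
    - [0,0,2,0,0,0]
    - [0,0,1.5,0,0,0]
    - [0,0,1,0,0,0]
    - [0,0,0,0,0,0]
    - [0,0,0,0,0,0]

```text
clock: 79.2
tool_pos: [0.4728, 0.4255, 0.2457]
eef_rot: [0.751, 0.66, -0.001, -0.001]
contact_force: [-0.1, 0.3, -0.2]
gripper_width: 0.0638
grasp_force: 30.0
```

```bash
python3 - <<'E'
from h import *
st(TUBE)
E
```

```text
79.2 pt [-1.2  0.8 78.7] F [-0.1  0.3 -0.2] w 0.0638 gf 30.0 q [0.69 0.12 1.7  0.   1.32 0.82]
```

Request:
step_arm:
  rows:
    - [0,0,0.8,0,0,0]
    - [0,0,0.7,0,0,0]
    - [0,0,0,0,0,0]
    - [0,0,0,0,0,0]
    - [0,0,0,0,0,0]
    - [0,0,0,0,0,0]
    - [0,0,0,0,0,0]
    - [0,0,0,0,0,0]
    - [0,0,0,0,0,0]
    - [0,0,0,0,0,0]
  fingers: 0.1

```text
clock: 80.2
tool_pos: [0.4728, 0.4255, 0.2441]
eef_rot: [0.751, 0.66, -0.001, -0.001]
contact_force: [0.1, 0.6, 0.0]
gripper_width: 0.0837
grasp_force: 0.0
```

Request:
step_arm:
  rows:
    - [0,0,-20,0,0,0]
    - [0,0,-30,0,0,0]
    - [0,0,-35,0,0,0]
    - [0,0,-35,0,0,0]
    - [0,0,-35,0,0,0]
    - [0,0,-35,0,0,0]
    - [-40,0,0,0,0,0]
    - [-40,0,0,0,0,0]
    - [-40,0,0,0,0,0]
    - [-40,0,0,0,0,0]

```text
clock: 81.2
tool_pos: [0.4521, 0.2653, 0.434]
eef_rot: [0.751, 0.66, -0.0, -0.001]
contact_force: [1.0, -0.7, 0.2]
gripper_width: 0.0834
grasp_force: 0.0
```

Request:
step_arm:
  rows:
    - [-40,0,0,0,0,0]
    - [-40,0,0,0,0,0]
    - [-40,0,0,0,0,0]
    - [-40,0,0,0,0,0]
    - [-40,0,0,0,0,0]
    - [-40,0,0,0,0,0]
    - [-40,0,0,0,0,0]
    - [-40,0,0,0,0,0]
    - [-40,0,0,0,0,0]
    - [-40,0,0,0,0,0]

```text
clock: 82.2
tool_pos: [0.4005, -0.1315, 0.4341]
eef_rot: [0.751, 0.66, -0.0, -0.001]
contact_force: [1.2, 0.8, -0.0]
gripper_width: 0.0837
grasp_force: 0.0
```

```bash
python3 - <<'E'
from h import *
st(); im,d=snap('scene','s16'); im2,d2=snap('top','t16')
for n,D in(('scene',d),('top',d2)):
    P=cloud(n,D); m=(abs(P[...,0]-.473)<.022)&(abs(P[...,1]-.424)<.022); z=P[m][:,2]; print('stack z',n,np.percentile(z,[10,50,90]))
    Q=P[(P[...,2]>.176)&(P[...,2]<.2)&(P[...,0]>.4)&(P[...,0]<.68)&(P[...,1]>.08)&(P[...,1]<.33)]
    Q=Ro.from_euler('z',-CAR[1]).apply(Q-CAR[0])*1000
    for y in(-76,0,76):
        B=Q[abs(Q[:,1]-y)<34]; r=cv2.minAreaRect(B[:,:2].astype(np.float32)) if len(B)>20 else 0; print(n,y,len(B),r, np.median(B[:,2]) if len(B) else 0)
a=cv2.imread('pics/s16.png')[185:315,275:445]; cv2.imwrite('pics/s16c.png',cv2.resize(a,None,fx=4.5,fy=4.5,interpolation=cv2.INTER_CUBIC))
E
```

```text
82.2 pt [ 400.3 -131.4  267.1] F [ 1.2  0.8 -0. ] w 0.0837 gf 0.0 q [-0.38 -0.46  1.9  -0.    1.7  -0.25]
stack z scene [0.07691104 0.07948288 0.082129  ]
scene -76 441 ((-1.7625579833984375, -75.51222229003906), (42.75184631347656, 100.72675323486328), 89.33741760253906) 186.6699705002672
scene 0 472 ((-0.8446388244628906, 0.7079868316650391), (101.7192153930664, 42.284114837646484), 0.7034918665885925) 186.61357543945746
scene 76 509 ((-2.0606422424316406, 76.71160125732422), (41.03268051147461, 102.07234954833984), 89.5223617553711) 186.63266222575157
stack z top [0.07422754 0.07813194 0.08183431]
top -76 510 ((-0.5912322998046875, -75.9931411743164), (40.48370361328125, 100.33543395996094), 88.76299285888672) 185.5567299554761
top 0 517 ((0.6732063293457031, -0.21437644958496094), (100.49312591552734, 40.31443786621094), 0.3492434024810791) 185.48927340084973
top 76 517 ((-0.042877197265625, 76.47515869140625), (41.574668884277344, 100.26522064208984), 89.20389556884766) 185.3913626561303
```

View pics/s16c.png

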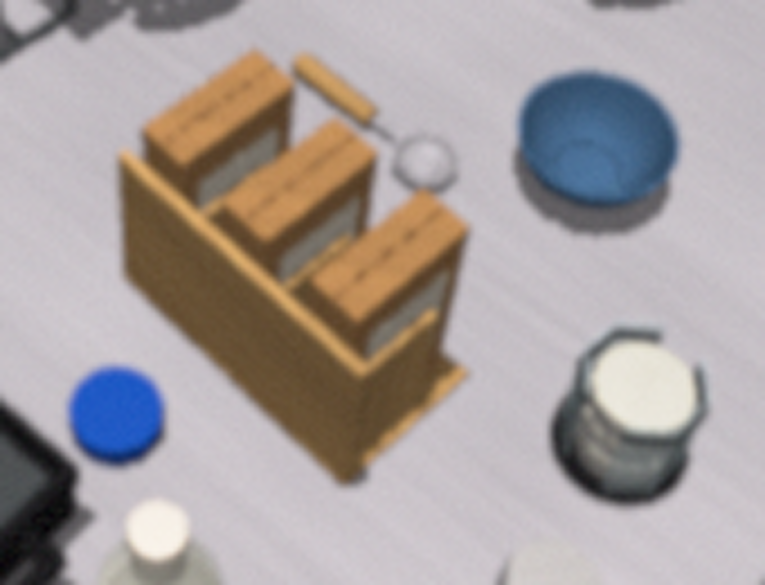

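View pics/t16.png

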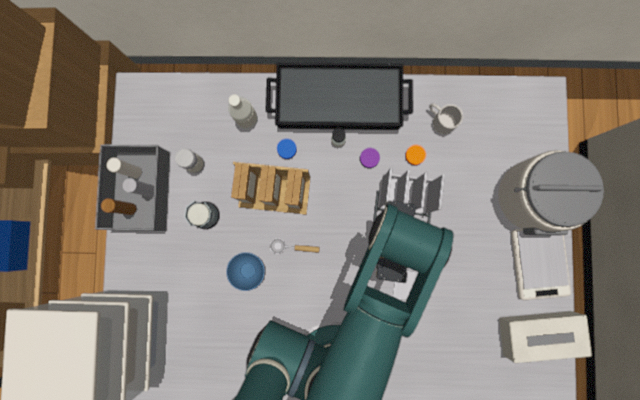

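The carrier holds three upright cartons, in line within about 1 mm. The tube holds a flat three-tin stack with its top at 78 mm, and the bystanders and look-alikes haven't moved.

```bash
python3 -c "
from plant import order; print(order.job_done())"
```

```text
the job is handed in; nothing more can be done
None
```

I handed the job in at about 82 s: all three cartons stand upright against the back and side stops in the carrier. Three jam tins are stacked in the tube to the dark line with no spare left over, and nothing else on the counter appeared moved in the last pictures.

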